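Turn the lacquered wheel disc with the spatula

ROBOT

A 7-joint arm with a two-finger parallel gripper is mounted at the origin on the work surface. World frame = base frame: x ahead of the robot, y to its left, z up, the work surface at z = 0. Lengths are in m, angles in rad, forces in N, time in s.
With the tool pointing down it reaches from about 0.425 to 1.025 m from the base axis. Payload 3.6 kg.
Tool frame: the origin (TCP) lies between the finger pads; the fingertips stand 17 mm ahead of it and the grasp point (between the pads) lies 2 mm behind it; z points along the fingers, y is the direction in which the jaws open and shut (so a half turn about z gives the same grasp; the last joint's range is limited). The gripper opens to 85 mm and grips with 20 to 120 N. Pads are 22 mm wide; open, the fingers measure 114 mm over their backs; the gripper's body (76 mm by 85 mm) begins 54 mm behind the grasp point. The pads swing forward as they close: fully open they stand 13 mm farther back than shut.
Start: joints at [1.2, 0.591, 0.048, 1.609, -0.033, 0.943, -0.034], TCP at [0.199, -0.697, 0.248] pointing down, gripper open.
Joint ranges: [-2.69, 2.69], [-0.47, 2.24], [-1.27, 1.36], [0.19, 2.51], [-1.53, 4.68], [0.08, 2.07], [-3.09, 3.09]. Speed limits (rad/s): [2.57, 2.57, 3.14, 3.14, 3.14, 3.14, 3.14].

INTERFACE

Orientations are given as a unit quaternion [x, y, z, w].
In Python, from plant import r gives the robot as it stands.
- The arm moves only by the tool arm_command, never from a script. Its argument "steps" is a list of rows, each a list of 7 numbers: the opening, from 0 (shut) to 1 (fully open), then the shift along the world's x, y, z in mm, then the turn, a rotation vector about the world's x, y, z in degrees. In form: [[fingers, tx, ty, tz, rx, ry, rz], ...]. A call has exactly 10 rows; each row is the pose to reach, as a shift and turn from the pose commanded when the call began; what a row does not reach only later rows make up. A row lasts 1/10 s, in which the tool goes at most 50 mm and 8.59 degrees, less where a joint would pass 70% of its speed; a pose out of reach is approached as far as the arm can. A call with a gripper value outside its range is refused whole. The fingers move at their own pace and stop on an object; "squeeze" is the grip in N (left out, the last holds). Time passes only in rows, so rows that repeat a pose let the fingers close, or fill a call up. It gives the time, the measured TCP pose, the force and the opening at its end, in the units of the state.
- r.sense(): the state, without advancing time (a new reading comes with each control period).
- r.grab_frame(name): name is "scene" or "top"; returns (picture, depth): 420x560x3 uint8, blue, green, red; 420x560 float32, m along the optical axis (not along the pixel's ray), 0 where there is no reading.
- r.camera_info(name): a dict with "K" (3x3 intrinsics, pixels), "extrinsics" (4x4, takes a point from camera to world coordinates). Camera axes: x right, y down, z forward; pixel columns grow to the right and rows downward; lengths in m; the calibration is good to about 2 mm. A picture is of the moment at which its call begins. camera_info takes no time and is no camera call.
- r.sign_off(): hands the job in, once; it reports no verdict.
The state is a dict: "t": time; "joints": joint angles; "joint_velocities": joint speeds; "joint_torque": joint torques, N m; "ee_pos": TCP position; "tool_rot": TCP orientation; "wrist_force": force on the tool from outside, world axes, zero at the start; "torque": the same for the moment, N m; "grip_width": opening from 0.0 (shut) to 1.0 (fully open).
Only numpy, scipy, OpenCV 4.12 (cv2) and the standard library are available. Lean on these libraries where they do the work, as an engineer would, in place of code of your own. Each camera call takes 0.05 s, during which the arm holds its last target.

TASK

The large wheel disc drying on the lower deck of the board is still tacky: with the spatula, never your fingers, slide its blade flat under the disc's rim, push the disc gently up against the sprung stop strip, without pushing the strip back, and keep pressing a moment, then with a brisk turn of the wrist tip it over the strip so that it lies flat, spigot side up, on the upper deck. Then lay the spatula back in the notches of its rest, the way it lay before, and let go. Press lightly throughout and leave the other things where they are.

Things in the scene. Friction and masses are not known exactly. Their poses are not given: they have to be found in the camera images.
- disc: The large plain grey wheel disc, loose, 56 to 112 g: a rim plate 96 mm across, 4 mm thick, on a round spigot 56 mm across, 4 mm high. Origin: centre of the spigot's end; z from spigot to rim plate. Starts spigot down (z up) on the lower deck, so the rim overhangs 20 mm all round with a 4 mm gap below it, its centre 85 to 99 mm before the upper deck's edge; z points down when turned over.
- disc_mid (a point): Centre of the same disc, 4 mm along its z axis from its origin (level with the rim plate's underside as it starts); same axes as disc. Its lacquer is marked if the blade presses on it with over 20 N.
- step (a point): Foot of the upper deck's edge on the fixed wooden drying board, at the height of the lower deck's top (10 mm above the table). x runs along the edge, y from lower to upper deck (within 0.2 rad of the table's y), z up. Lower deck: y = -200 to 0 mm. Upper deck: y = 0 to 130, 10 mm higher. Both: x = -80 to 180. The large disc starts within 10 mm of x = 0.
- handle (a point): Centre of the spatula's handle: a wooden bar 140 mm long (x), 18 mm wide (y), 16 mm high (z), loose. x points from the handle to the blade, z up when the blade is level. Spatula about 0.2 kg, its centre of mass about 47 mm ahead of the handle's centre. A thin steel neck drops from the handle's front end to the blade.
- blade (a point): Centre of the blade's underside, 130 mm ahead of and 45 mm below the handle's centre; axes as the handle's. Flat steel blade 80 mm long (x), 40 mm wide (y), 2 mm thick, 1.2 mm along the outer 5 mm of both long edges. Reach under the rim with a long edge: 20 mm in, it meets the spigot's side. The disc slides on the deck with under 1.5 N; at the strip the push rises.
- board: The drying board; origin on the table 10 mm below the point step, same axes. In front of the upper deck's edge stands a dark wooden stop strip, 8 mm wide and 10 mm high, board-long, parallel to the edge, its top level with the upper deck. Its face towards the disc lies anywhere from 13 to 29 mm before the edge (y = -13 to -29; adjustable, not measured: find it by feel).
- strip (a joint): How far (m) the sprung stop strip is pushed back towards the upper deck from wherever it is set; 0 at the start. Its spring holds it still up to 6 N of push and then gives way (0.3 N per mm). Seat the disc against it with 3 to 5 N; pushing it back more than 2.5 mm with the flat disc is too hard.
- rest_seat (a point): The spatula's fixed rest: where the centre of the handle lies when the spatula rests in it (60 mm above the table); x is along the handle towards the blade, z up. Two posts 12 mm thick, 55 mm before and behind this point, each with a notch 30 mm wide, open upwards; the notch floor lies 8 mm below this point and its cheeks end 4 mm above it.
- spatula: The spatula; origin 45 mm below the centre of its handle, same axes as handle.
- tin: Bystander: small jar with a steel cap, 52 across, 70 high (mm). Leave alone.
- driver: Bystander: screwdriver lying flat (mm). Leave alone.
- tyre_a: Bystander: rubber tyre, 56 across, 24 high, lying on the far end of the drying board's lower deck (mm). Leave alone.
- disc_small: Bystander: small finished wheel disc, 54 across, on the far end of the drying board's upper deck (mm). Leave alone.
Mind the look-alikes: they are no part of the job. Leave any blue or turquoise look-alike of the disc alone.

How it is judged:
On the way, in this order (a step that is already met when the one before it is completed fails the run):
1. the spatula is lifted out of its rest in the fingers (distance between handle and rest_seat above 0.04 m and contact force between the fingers and spatula above 1 N), for 0.2 s.
2. the blade, under the rim, presses the disc, flat and no longer sliding, against the stop strip (2.5 N or more) (contact force between spatula and disc above 2.5 N and linear speed of disc below 0.005 m/s and y of disc_mid in the frame of step above -0.082 m and angle between disc_mid's own z axis and vertical below 0.15 rad and z of blade in the frame of disc below 0.003 m and horizontal distance between blade and disc_mid below 0.06 m), for 0.3 s.
3. the spatula, turned by 0.35 rad or more, is carrying the disc briskly up and over (disc turning at 0.5 rad/s or more) (angle between disc_mid's own z axis and vertical between 0.35 and 1.6 rad and angle between handle's own z axis and vertical above 0.35 rad and contact force between spatula and disc above 0.05 N and angular speed of disc above 0.5 rad/s), for 0.04 s.
4. the disc lies flat on the upper deck, spigot side up (angle between disc_mid's own z axis and vertical above 3.04 rad and z of disc_mid in the frame of step between 0.008 and 0.022 m and y of disc_mid in the frame of step between -0.02 and 0.115 m), for 0.2 s.
At the end, for the whole second after the job is handed in: The large disc rests turned over (spigot up, within 0.1 rad of flat) on the upper deck, its centre 20 mm short of to 115 mm beyond its edge; the spatula rests in its notches, handle centre within 20 mm of the seat, level within 0.15 rad, pointing as before within 0.2 rad (all of step 4 and linear speed of each of disc, spatula below 0.02 m/s and distance between handle and rest_seat below 0.02 m and angle between handle's own z axis and vertical below 0.15 rad and angle between the x axis of handle and the x axis of rest_seat, either way round below 0.2 rad and x of blade in the frame of rest_seat above 0.1 m); the robot touches nothing.
It fails at once if the fingers or the arm touch the tacky disc (contact force between any of the fingers, the arm and disc above 0.2 N).
It fails at once if the spatula presses on the board with more than 25 N (contact force between spatula and board above 25 N).
It fails at once if the spatula presses on the disc with more than 20 N (contact force between spatula and disc above 20 N).
It fails at once if the flat disc is pressed so hard that the sprung strip is pushed back by more than 2.5 mm (value of joint strip above 0.0025 m and angle between disc_mid's own z axis and vertical below 0.1 rad).
It fails at once if a bystander is moved by more than 20 mm (distance of any of tin, driver, tyre_a, disc_small from where it was at the start of the episode above 0.02 m).
It also fails if it takes over 61 s, if anything falls off the work surface, if the arm or the gripper's body presses on something with over 40 N, if the wrist force passes 120 N, or if a joint passes its speed limit or range.

## Working session

There is one attempt and no reset: what is moved stays moved. The work goes in short steps, Python scripts to look and compute and a tool call to move; the robot and the scene stay as the last step left them, time stands still between calls to the robot, and variables do not carry over. Pictures are saved under pics/ and viewed, and the job is handed in when it is done.

Besides the shell and the picture viewer there is one more tool, called after ">>>" as name(argument=value, ...), one argument or row to a line, values as JSON. arm_command: Moves the arm, as the interface text tells. Its arguments: {"type":"object","properties":{"steps":{"type":"array"},"squeeze":{"type":"number"}},"required":["steps"]}

```bash
ls; mkdir -p pics; python3 - <<'E'
from plant import r
import cv2,numpy as np
print(r.sense())
for n in("scene","top"):
    p,d=r.grab_frame(n); cv2.imwrite(f"pics/{n}0.png",p); np.save(f"{n}0.npy",d); cv2.imwrite(f"{n}0.png",p)
    c=r.camera_info(n); print(n,np.round(c["K"],2).tolist(),np.round(c["extrinsics"],4).tolist())
E
```

```text
pics
{'t': 0.0, 'joints': array([ 1.19950315,  0.5921367 ,  0.04829364,  1.6098533 , -0.03332445,
        0.9427064 , -0.03368975]), 'joint_velocities': array([-0.0010167 ,  0.00107875, -0.00039782,  0.00026907,  0.0010525 ,
        0.00049142, -0.00058696]), 'joint_torque': array([ 1.14219290e-04, -5.48683155e+01,  1.54649042e+00, -1.98126233e+01,
        9.28122288e-03,  8.74575722e-03, -2.57262201e-06]), 'ee_pos': array([ 0.19861489, -0.696424  ,  0.24711647]), 'tool_rot': array([ 9.90363125e-01,  1.38490287e-01, -2.11924533e-04, -1.12966704e-03]), 'wrist_force': array([0.06434174, 0.23934387, 0.83255292]), 'torque': array([-0.02493767, -0.03740065, -0.00360454]), 'grip_width': 0.9991859624356728}
scene [[418.68, 0.0, 285.0], [0.0, 418.68, 200.21], [0.0, 0.0, 1.0]] [[-0.5462, 0.5371, -0.6428, 1.2293], [0.8374, 0.3704, -0.4021, 0.4145], [0.0221, -0.7578, -0.6521, 0.7136], [0.0, 0.0, 0.0, 1.0]]
top [[464.88, 0.0, 279.51], [0.0, 464.88, 203.32], [0.0, 0.0, 1.0]] [[0.0252, -0.9866, 0.1611, 0.461], [-0.9996, -0.0272, -0.0101, 0.0542], [0.0144, -0.1608, -0.9869, 1.0621], [0.0, 0.0, 0.0, 1.0]]
```

View pics/scene0.png

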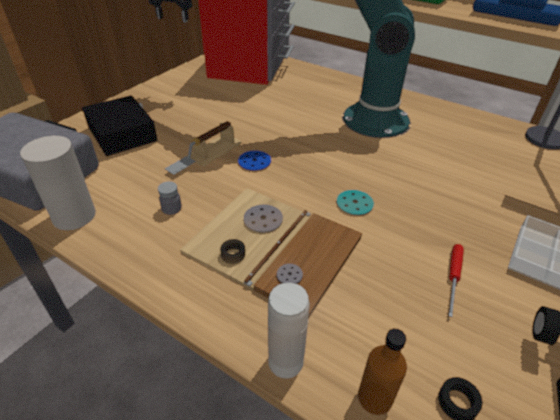

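View pics/top0.png

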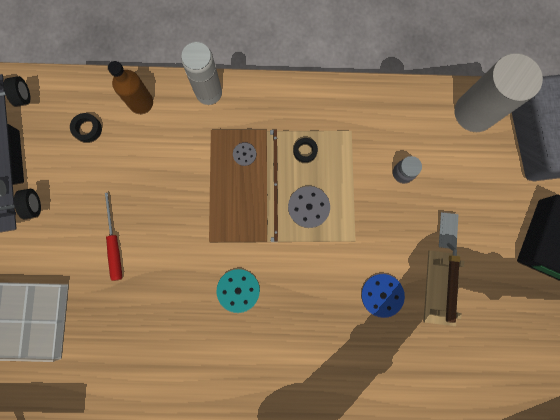

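```bash
python3 - <<'E'
import cv2,numpy as np
p=cv2.imread("top0.png")
a=cv2.resize(p[115:255,195:365],None,fx=4.5,fy=4.2,interpolation=cv2.INTER_CUBIC)
cv2.imwrite("pics/t_board.png",a[:600,:800])
b=cv2.resize(p[200:335,410:480],None,fx=4.4,fy=4.4,interpolation=cv2.INTER_CUBIC)
s=cv2.imread("scene0.png")
c=cv2.resize(s[115:185,155:245],None,fx=5,fy=5,interpolation=cv2.INTER_CUBIC)
o=np.zeros((600,800,3),np.uint8); o[:b.shape[0],:b.shape[1]]=b; o[:c.shape[0],320:320+c.shape[1]]=c[:, :480]
cv2.imwrite("pics/t_spat.png",o)
E
```

```text
(no output)
```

View pics/t_board.png

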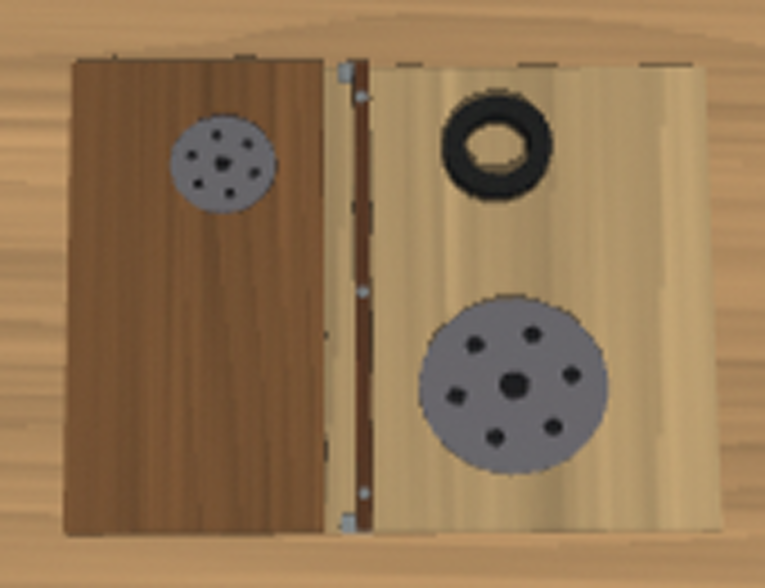

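View pics/t_spat.png

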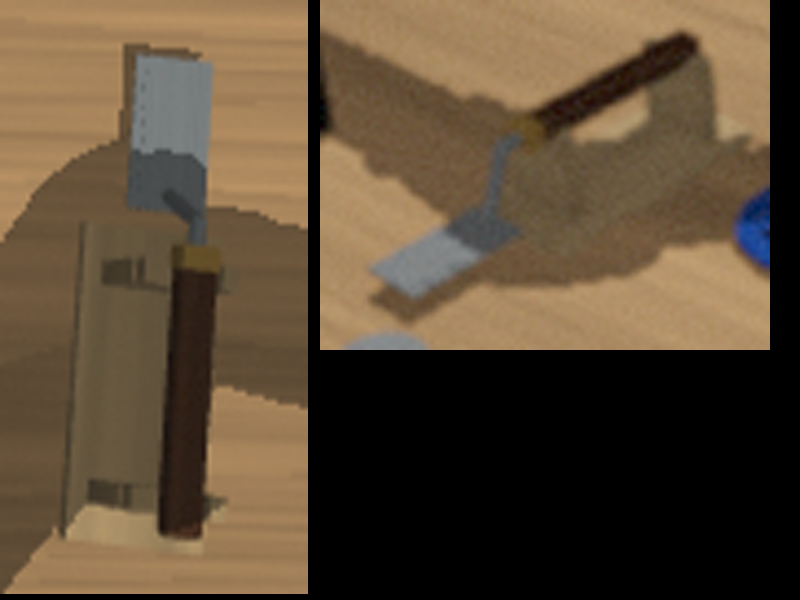

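```bash
cat > h.py <<'E'
import cv2,numpy as np
from plant import r
def ray(n,uv):
    c=r.camera_info(n);K=np.array(c["K"]);E=np.array(c["extrinsics"])
    uv=np.atleast_2d(uv).astype(float)
    d=np.c_[(uv[:,0]-K[0,2])/K[0,0],(uv[:,1]-K[1,2])/K[1,1],np.ones(len(uv))]
    return E[:3,3],d@E[:3,:3].T
def onplane(n,uv,z):
    o,d=ray(n,uv); s=(z-o[2])/d[:,2]; return o+d*s[:,None]
def cloud(n,D):
    c=r.camera_info(n);E=np.array(c["extrinsics"]);h,w=D.shape
    u,v=np.meshgrid(np.arange(w),np.arange(h))
    o,d=ray(n,np.c_[u.ravel(),v.ravel()])
    return (o+d*D.ravel()[:,None]).reshape(h,w,3)
def px(n,X):
    c=r.camera_info(n);K=np.array(c["K"]);E=np.array(c["extrinsics"])
    q=(np.atleast_2d(X)-E[:3,3])@E[:3,:3]; return np.c_[K[0,0]*q[:,0]/q[:,2]+K[0,2],K[1,1]*q[:,1]/q[:,2]+K[1,2]]
E
python3 - <<'E'
from h import *
P=cloud("top",np.load("top0.npy"));im=cv2.imread("top0.png")
np.set_printoptions(precision=0,suppress=True,linewidth=200)
for v in(215,235,245,252,260,275,290,310,318,322): print(v,P[v,422:470:2,2]*1000)
print(im[225,440:460:4].tolist(),im[290,440:460:4].tolist(),im[206,290:320:6].tolist())
print("board z row",P[240,205:360:5,2]*1000)
print("board z row",P[185,255:290:1,2]*1000)
E
```

```text
215 [ 4.  3.  6.  1.  1.  2.  2.  0.  1.  1. 20. 20. 20. 18. 16. 18. 18. 19. 16.  1. -0. -0.  2.  5.]
235 [ 0. -0.  0. -2.  4.  4.  3.  4. -0. 19. 19. 19. 17. 18. 16. 12. 20. 18. -1.  3.  4. -0. -1.  3.]
245 [-2.  2. -1. -1.  0. -1.  2.  2.  2. 14. 15. 16. 19. 31. 38. 17. 15. 15.  1.  2.  3. -0.  2. -0.]
252 [ 3.  2.  1. -0. 12.  7. 10.  7.  6.  7.  7.  7.  0.  2.  2.  3. 64. 64. -1. -4.  0.  1.  0.  5.]
260 [ 2. -0. -2. 10. 11.  8. 17. 31. 43. 54. 60. 65. 63. 52. 61. 71. 71. 70. 70. -1.  3.  5.  2.  2.]
275 [ 2.  2. -0. 10.  8. 10.  9. 10.  6.  7.  9. 13. 13. 56. 68. 70. 71. 70. 68.  1.  3.  5.  6. -0.]
290 [ 1.  3.  6.  8. 10.  6. 10.  8. 10.  7.  9. 10. 10. 63. 67. 71. 71. 67.  2.  5.  3.  2.  3.  2.]
310 [ 4.  2.  7. 10. 14. 24. 40. 52. 57. 43. 15.  8. 58. 69. 70. 69. 70. 65.  3.  2. -2.  2.  0.  2.]
318 [ 0.  6.  9. 10.  9. 10.  9. 14.  7.  9. 13.  5. 59. 66. 68. 71. 70.  8. 66. 64.  3. -4.  2. -2.]
322 [ 1.  8.  6.  8. 14. 11. 10. 10.  9. 11.  8.  9. 10. 10. 68. 69. 70.  4.  2.  2.  1. -1.  0.  5.]
[[107, 106, 103], [126, 126, 120], [125, 125, 120], [126, 126, 122], [126, 125, 120]] [[61, 86, 100], [60, 82, 96], [18, 26, 35], [24, 32, 47], [23, 33, 48]] [[105, 102, 104], [100, 96, 98], [105, 101, 103], [33, 31, 31], [105, 101, 103]]
board z row [ 1. 21. 21. 22. 23. 21. 21. 23. 20. 20. 18. 22. 23. 12. 20. 13. 10. 13. 11. 11. 15. 13. 10. 10.  6. 11. 12. 12. 12. 10. -0.]
board z row [22. 21. 18. 23. 20. 18. 19. 20. 21. 21. 22. 20. 11.  9. 11. 10. 10. 13. 14. 21. 20. 22. 14. 12. 12.  8. 10. 12. 10. 12. 11. 10. 13.  9. 12.]
```

```bash
cat > m.py <<'E'
from h import *
def big(m):
    n,l,s,c=cv2.connectedComponentsWithStats(m.astype(np.uint8)); i=1+np.argmax(s[1:,4]); return l==i
def rect(n,m,z):
    cs,_=cv2.findContours(m.astype(np.uint8),0,cv2.CHAIN_APPROX_NONE); c=max(cs,key=cv2.contourArea)[:,0]
    w=onplane(n,c,z)[:,:2]*1000
    return w,cv2.minAreaRect(w.astype(np.float32))
E
python3 - <<'E'
from m import *
P=cloud("top",np.load("top0.npy"));im=cv2.imread("top0.png").astype(int)
hsv=cv2.cvtColor(im.astype(np.uint8),cv2.COLOR_BGR2HSV)
roi=np.zeros(im.shape[:2],bool);roi[205:335,425:475]=1
hd=big(roi&(im.max(2)<65)&(P[...,2]>.05)); w,R=rect("top",hd,.068); print("handle",hd.sum(),R)
ys,xs=np.nonzero(hd);
q=onplane("top",np.c_[xs,ys],.068)[:,:2]*1000; q=q
c=q.mean(0);u,s,v=np.linalg.svd(q-c); print("handle c",c,"dir",v[0],"ang",np.degrees(np.arctan2(v[0][1],v[0][0])),"ext",np.ptp((q-c)@v[0]),np.ptp((q-c)@v[1]))
roi=np.zeros(im.shape[:2],bool);roi[205:250,430:465]=1
bl=big(roi&(abs(P[...,2]-.017)<.008)&(hsv[...,1]<80)); w,R=rect("top",bl,.017); print("blade",R)
roi=np.zeros(im.shape[:2],bool);roi[175:235,280:340]=1
gr=big(roi&(hsv[...,1]<60)); cs,_=cv2.findContours(gr.astype(np.uint8),0,cv2.CHAIN_APPROX_NONE)
w=onplane("top",max(cs,key=cv2.contourArea)[:,0],.018)[:,:2]*1000; print("disc",cv2.minEnclosingCircle(w.astype(np.float32)),cv2.fitEllipse(w.astype(np.float32)))
# board edges: brown upper deck
up=(hsv[...,2]<125)&(hsv[...,1]>90); roi=np.zeros(im.shape[:2],bool);roi[120:250,200:272]=1
w,R=rect("top",big(roi&(abs(P[...,2]-.02)<.009)),.020);print("upper",R,cv2.boxPoints(R).tolist())
roi[:]=0;roi[120:250,278:362]=1
w,R=rect("top",big(roi&(P[...,2]>.005)&(P[...,2]<.03)),.010);print("lower",R,cv2.boxPoints(R).tolist())
# strip/edge lines via pixel columns
for v in range(132,240,12):
    print(v,[int(x) for x in hsv[v,258:285,2]])
E
```

```text
handle 601 ((448.3076171875, -325.82281494140625), (22.216596603393555, 127.83128356933594), 84.48365783691406)
handle c [ 447.39666596 -325.15829079] dir [-0.99502282  0.09964736] ang 174.2811355821349 ext 127.83203067959248 22.512839392654612
blade ((580.1258544921875, -340.58343505859375), (40.41421127319336, 80.23009490966797), 84.47260284423828)
disc ((626.29296875, -23.146926879882812), 48.288185119628906) ((626.3594970703125, -23.04375457763672), (93.66218566894531, 94.74415588378906), 72.35004425048828)
upper ((672.3270263671875, 134.4654541015625), (258.6902160644531, 140.85414123535156), 1.6117151975631714) [[541.05224609375, 201.2266845703125], [545.013916015625, 60.42828369140625], [803.601806640625, 67.7042236328125], [799.64013671875, 208.50262451171875]]
lower ((678.2735595703125, -39.862648010253906), (264.1531982421875, 175.76548767089844), 1.473034381866455) [[543.9814453125, 44.5958366394043], [548.499755859375, -131.111572265625], [812.565673828125, -124.32113647460938], [808.04736328125, 51.38627624511719]]
132 [122, 119, 116, 122, 120, 115, 118, 114, 108, 158, 1
[... 472 characters left out ...]
1, 170, 171, 167]
180 [122, 119, 116, 117, 115, 118, 118, 121, 121, 149, 150, 153, 167, 173, 167, 126, 86, 84, 83, 133, 166, 173, 174, 173, 171, 171, 169]
192 [115, 120, 117, 117, 118, 110, 119, 120, 122, 147, 147, 151, 166, 172, 168, 167, 87, 82, 83, 73, 167, 173, 176, 175, 172, 171, 171]
204 [109, 116, 119, 117, 118, 112, 109, 120, 121, 146, 150, 164, 171, 173, 170, 167, 101, 83, 83, 115, 167, 172, 175, 175, 173, 171, 172]
216 [111, 118, 121, 117, 118, 113, 111, 121, 121, 151, 158, 164, 170, 173, 169, 167, 97, 83, 85, 87, 167, 172, 174, 176, 174, 173, 173]
228 [110, 111, 116, 117, 116, 113, 114, 122, 119, 133, 163, 165, 169, 174, 169, 169, 88, 83, 86, 85, 168, 170, 173, 174, 173, 172, 174]
```

```bash
cat > k.py <<'E'
import numpy as np
from scipy.spatial.transform import Rotation as R
def toolR(yaw,pitch,roll=0):
    # tool frame for spatula frame with given yaw(deg), roll about spatula x(deg, neg tips disc over); pitch = lean of tool within spatula
    S=R.from_euler('z',yaw,degrees=True)*R.from_euler('x',roll,degrees=True)
    T=R.from_matrix(np.array([[1,0,0],[0,-1,0],[0,0,-1]]).T)*R.from_euler('y',-0,degrees=True)
    # tool axes in spatula frame at pitch 0: x=+X, y=-Y, z=-Z ; pitch p: z=sin p X - cos p Z
    return S*R.from_euler('y',-pitch,degrees=True)*T
def delta(p1,R1,p0,R0):
    return np.r_[(np.array(p1)-p0), np.degrees((R1*R0.inv()).as_rotvec())]
E
python3 - <<'E'
from h import *; from k import *
np.set_printoptions(precision=2,suppress=True)
# edge and strip face
for z,col in((.020,[(266.5,132),(266.7,228)]),(.020,[(277,132),(278,228)]),(.020,[(273.3,132),(273.7,228)])):
    w=onplane("top",col,z)*1000; print(w, np.degrees(np.arctan2(*(w[0]-w[1])[[1,0]])))
s=r.sense(); R0=R.from_quat(s["tool_rot"]);p0=s["ee_pos"]*1000
print(toolR(-5.5,20).as_matrix(),R0.as_matrix())
Rt=toolR(-5.5,20)
H=np.array([451.5,-328.2,60]);hx=np.array([np.cos(np.radians(5.5)),-np.sin(np.radians(5.5)),0])
g=H+15*hx; t=g+2*Rt.as_matrix()[:,2]
print(t, delta(t,Rt,p0,R0))
E
```

```text
[[798.45  78.04  20.  ]
 [574.01  70.93  20.  ]] 1.8156653859778706
[[799.18  53.6   20.  ]
 [574.69  45.5   20.  ]] 2.067215401755126
[[798.92  62.21  20.  ]
 [574.43  55.18  20.  ]] 1.795874341179558
[[ 0.94 -0.1   0.34]
 [-0.09 -1.   -0.03]
 [ 0.34  0.   -0.94]] [[ 0.96  0.27 -0.  ]
 [ 0.27 -0.96  0.  ]
 [-0.   -0.   -1.  ]]
[ 467.11 -329.7    58.12] [ 268.47  366.81 -189.11    1.71  -20.05  -21.22]
```

>>> arm_command(
  steps=[
    [1, 11, 15, -4, 0.1, -1, -1],
    [1, 38, 51, -13, 0.2, -3, -3],
    [1, 67, 92, -22, 0.4, -5, -5],
    [1, 97, 132, -32, 0.6, -7, -7.5],
    [1, 126, 172, -42, 0.8, -9.5, -10],
    [1, 156, 213, -52, 1, -12, -12.5],
    [1, 185, 253, -62, 1.2, -14, -15],
    [1, 215, 294, -72, 1.4, -16, -17],
    [1, 244, 334, -81, 1.6, -18, -19],
    [1, 268.5, 366.8, -90, 1.7, -20, -21.2],
  ],
  squeeze=80,
)

```text
t: 1.1
ee_pos: [0.468, -0.3288, 0.1581]
tool_rot: [0.984, -0.048, 0.174, 0.01]
wrist_force: [2.0, 0.0, 0.1]
grip_width: 1.005
```

```bash
cat > e.py <<'E'
# print error to given target in move units
import sys
from h import *; from k import *
np.set_printoptions(precision=2,suppress=True)
def st():
    s=r.sense(); print("t",round(s["t"],2),"p",s["ee_pos"]*1000,"j",s["joints"],"F",s["wrist_force"],"T",s["torque"],"g",round(s["grip_width"],3)); 
    return s["ee_pos"]*1000,R.from_quat(s["tool_rot"])
E
python3 - <<'E'
from e import *
p,q=st()
print(delta([467.1,-329.7,58.1],toolR(-5.5,20),p,q))
E
```

```text
t 1.1 p [ 468.05 -328.83  158.14] j [ 0.76  0.48 -0.19  2.21 -0.49  0.17 -0.59] F [2.03 0.01 0.12] T [0.03 0.32 0.02] g 1.005
[  -0.95   -0.87 -100.04    0.12    0.02    0.13]
```

```bash
cat > kin.py <<'E'
import numpy as np, itertools
from scipy.spatial.transform import Rotation as R
from scipy.optimize import least_squares
def fk(j,P,sg):
    h,L1,L2,L3,a1,a2,a3,c1,c7,a0=P
    s1,s3,s5,s7=sg
    p=np.zeros(3);Q=R.identity()
    def tr(v):
        nonlocal p; p=p+Q.apply(v)
    Q=R.from_euler('z',s1*j[0]+c1); tr([a0,0,h])
    Q=Q*R.from_euler('y',j[1]); tr([a1,0,L1]); Q=Q*R.from_euler('z',s3*j[2]); 
    Q=Q*R.from_euler('y',j[3]); tr([a2,0,L2]); Q=Q*R.from_euler('z',s5*j[4]); Q=Q*R.from_euler('y',j[5]); tr([a3,0,L3]); Q=Q*R.from_euler('z',s7*j[6]+c7)
    return p,Q
E
cat > data.py <<'E'
import numpy as np
D=[]
def add(j,p,q): D.append((np.array(j),np.array(p),q))
E
python3 - <<'E'
from kin import *
from plant import r
import pickle
s=r.sense()
D=[([1.19950315,0.5921367,0.04829364,1.6098533,-0.03332445,0.9427064,-0.03368975],[0.19861489,-0.696424,0.24711647],[.990363125,.138490287,-2.11924533e-04,-1.12966704e-03]),(list(s["joints"]),list(s["ee_pos"]),list(s["tool_rot"]))]
pickle.dump(D,open("D.pkl","wb"))
res=[]
for sg in itertools.product([1,-1],repeat=4):
  for c1 in(0,np.pi,1.57,-1.57):
   for c7 in (0,1.57,3.14,-1.57):
    def f(x):
        o=[]
        for j,p,q in D:
            pp,Q=fk(j,x,sg); o+=list((pp-p)*10)+list((R.from_quat(q)*Q.inv()).as_rotvec()*3)
        return np.array(o+list(.02*(x[4:7])) +[.02*x[9]]+[.01*(x[0]-.35),.01*(x[1]-.45)])
    z=least_squares(f,[.35,.5,.5,.25,0,0,0,c1,c7,0]); res.append((z.cost,sg,c1,c7,z.x))
res.sort(key=lambda a:a[0])
np.set_printoptions(precision=3,suppress=True)
for a in res[:8]: print(a[0],a[1],a[4])
E
```

```text
0.00011448381161030366 (-1, -1, -1, -1) [ 1.023  0.254  0.717  0.716 -0.266 -0.006 -0.511 -0.004  1.567 -0.289]
0.00011448381161030415 (-1, -1, -1, -1) [ 1.023  0.254  0.717  0.716 -0.266 -0.006 -0.511 -0.004 -4.716 -0.289]
0.00011448381161030428 (-1, -1, -1, -1) [ 1.023  0.254  0.717  0.716 -0.266 -0.006 -0.511 -0.004  1.567 -0.289]
0.00011448381161030458 (-1, -1, -1, -1) [ 1.023  0.254  0.717  0.716 -0.266 -0.006 -0.511 -0.004  1.567 -0.289]
0.00011448381161030538 (-1, -1, -1, -1) [ 1.023  0.254  0.717  0.716 -0.266 -0.006 -0.511 -0.004  1.567 -0.289]
0.0001144838116103056 (-1, -1, -1, -1) [ 1.023  0.254  0.717  0.716 -0.266 -0.006 -0.511 -0.004  1.567 -0.289]
0.00011448381161030581 (-1, -1, -1, -1) [ 1.023  0.254  0.717  0.716 -0.266 -0.006 -0.511 -0.004  1.567 -0.289]
0.00011448381161030585 (-1, -1, -1, -1) [ 1.023  0.254  0.717  0.716 -0.266 -0.006 -0.511 -0.004  1.567 -0.289]
```

```bash
cat > fit.py <<'E'
from kin import *
import pickle
D=pickle.load(open("D.pkl","rb"))
sg=(-1,-1,-1,-1)
def fit(w,mask=()):
    def f(x):
        x=x.copy(); x[list(mask)]=0
        o=[]
        for j,p,q in D:
            pp,Q=fk(j,x,sg); o+=list((pp-p)*1000)+list((R.from_quat(q)*Q.inv()).as_rotvec()*500)
        return np.array(o+list(w*(x[4:7])) +[w*x[9]]+[w*(x[0]-.35),w*(x[1]-.45)])
    z=least_squares(f,[.35,.5,.5,.25,0,0,0,0,1.57,0]); z.x[list(mask)]=0
    return z
if __name__=="__main__":
    np.set_printoptions(precision=4,suppress=True)
    for w,m in((1,()),(10,()),(1,(4,5,6,9)),(1,(4,5,9)),(1,(9,))):
        z=fit(w,m); print(w,m,z.cost,z.x, z.fun[:12*len(D)//2*1] if w==1 else '')
E
python3 fit.py
```

```text
1 () 0.3942121314920403 [ 0.7161  0.5259  0.6972  0.774  -0.412  -0.0632 -0.5628 -0.0004  1.5704
 -0.3901] [ 0.0174  0.0057  0.0004 -0.0002  0.0005  0.0065 -0.0009 -0.0001 -0.0008
  0.0715 -0.0075  0.0192]
10 () 22.655767993949905 [ 0.5732  0.518   0.6016  0.553  -0.2266 -0.0322 -0.3293 -0.0248  1.5468
 -0.2101] 
1 (4, 5, 6, 9) 66.45000636665581 [ 0.2442  0.6392  0.4577  0.2596  0.      0.      0.     -0.0622  1.5105
  0.    ] [ 1.0206 -1.1687 -1.9066 -0.02    0.0663  0.9399  0.1424  2.8326  1.9067
 10.2317 -1.3869  2.7627]
1 (4, 5, 9) 46.76037388050257 [ 0.4056  0.4996  0.4873  0.2848  0.      0.     -0.0522 -0.053   1.5194
  0.    ] [ 2.4446  1.2301  0.9098 -0.0173  0.0565  0.8016  0.0313 -0.8081 -0.9099
  8.7299 -1.1427  2.356 ]
1 (9,) 0.5376307511749029 [ 0.7876  0.3799  0.6792  0.8515 -0.7303  0.0126 -0.5778 -0.0006  1.5702
  0.    ] [ 0.0243  0.0079  0.0004 -0.0002  0.0006  0.0091 -0.0012 -0.0002 -0.0008
  0.0997 -0.0104  0.0268]
```

>>> arm_command(
  steps=[
    [1, 0, 0, -6, 0.2, 2, 0],
    [1, 0, 0, -20, 0.6, 6, 0],
    [1, -0.2, 0, -36, 1, 10, 0],
    [1, -0.4, 0, -52, 1.4, 14, 0],
    [1, -0.6, 0, -68, 1.7, 18, 0],
    [1, -0.7, 0, -82, 1.9, 19.9, 0],
    [1, -0.7, 0, -92, 1.9, 19.9, 0],
    [1, -0.7, 0, -99, 1.9, 19.9, 0],
    [1, -0.7, 0, -99, 1.9, 19.9, 0],
    [0.6, -0.7, 0, -99, 1.9, 19.9, 0],
  ],
)

```text
t: 2.1
ee_pos: [0.4658, -0.3307, 0.0595]
tool_rot: [0.999, -0.049, -0.0, 0.001]
wrist_force: [-0.3, 0.1, 0.3]
grip_width: 0.855
```

```bash
cat > rec.py <<'E'
from plant import r
import pickle
D=pickle.load(open("D.pkl","rb")); s=r.sense(); D.append((list(s["joints"]),list(s["ee_pos"]),list(s["tool_rot"]))); pickle.dump(D,open("D.pkl","wb"))
E
python3 rec.py; python3 - <<'E'
from e import *
p,q=st()
print(delta([466.4,-329.6,58],toolR(-5.5,0),p,q))
c,d=r.grab_frame("top"); cv2.imwrite("pics/g1.png",cv2.resize(c[180:340,380:540],None,fx=3.5,fy=3.5))
E
```

```text
t 2.1 p [ 465.77 -330.75   59.53] j [ 0.39  0.69  0.21  2.08 -0.33  0.4  -0.81] F [-0.32  0.12  0.29] T [ 0.02 -0.01  0.05] g 0.855
[ 0.63  1.15 -1.53  0.11 -0.04  0.06]
```

View pics/g1.png

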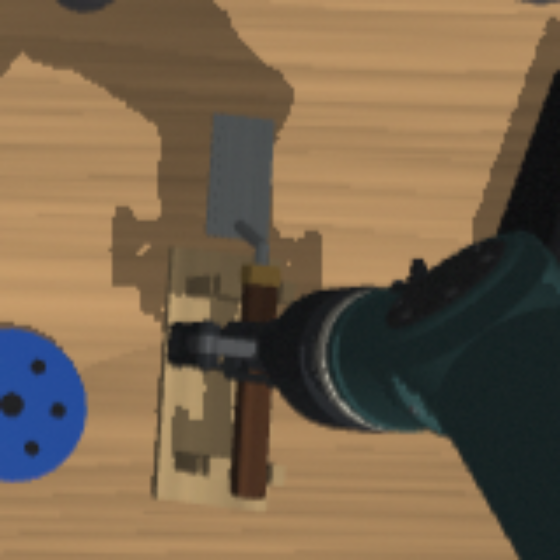

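>>> arm_command(
  steps=[
    [0, 0, 0, 0, 0, 0, 0],
    [0, 0, 0, 0, 0, 0, 0],
    [0, 0, 0, 0, 0, 0, 0],
    [0, 0, 0, 0, 0, 0, 0],
    [0, 0, 0, 0, 0, 0, 0],
    [0, 0, 0, 0, 0, 0, 0],
    [0, 0, 0, 0, 0, 0, 0],
    [0, 0, 0, 2, 0, 0, 0],
    [0, 0, 0, 6, 0, 0, 0],
    [0, 0, 0, 12, 0, 0, 0],
  ],
  squeeze=80,
)

```text
t: 3.15
ee_pos: [0.4662, -0.33, 0.0711]
tool_rot: [0.999, -0.048, -0.001, 0.001]
wrist_force: [0.5, -0.9, -2.0]
grip_width: 0.193
```

```bash
python3 rec.py; python3 - <<'E'
from e import *
p,q=st()
E
python3 fit.py | head -3
```

```text
t 3.15 p [ 466.18 -330.02   71.08] j [ 0.38  0.67  0.22  2.07 -0.33  0.43 -0.82] F [ 0.55 -0.86 -1.99] T [0.01 0.06 0.  ] g 0.193
1 () 52.03817487947071 [ 0.2694  0.5983  0.4619  0.2748 -0.0414 -0.0065 -0.0286 -0.0568  1.5149
  0.02  ] [ 2.4925  0.6807  0.0259 -0.0188  0.0615  0.4295  0.0033  0.0655  0.0268
  9.4972 -1.2614  2.1209  0.0153 -0.1528  0.4314 -0.0223 -0.0542  0.4295
```

>>> arm_command(
  steps=[
    [0, 0, 0, 18, 0, 0, 0],
    [0, 0, 5, 42, 0, 0, 0],
    [0, 3, 25, 54, 0, 0, 1],
    [0, 9, 60, 54, 0, 0, 2],
    [0, 15, 100, 54, 0, 0, 3],
    [0, 21, 142, 54, 0, 0, 4],
    [0, 27, 185, 54, 0, 0, 5],
    [0, 33, 227, 54, 0, 0, 6],
    [0, 38, 260, 54, 0, 0, 7],
    [0, 40.6, 277.5, 54, 0, 0, 7.3],
  ],
)

```text
t: 4.15
ee_pos: [0.5075, -0.0487, 0.1254]
tool_rot: [1.0, 0.019, -0.0, 0.0]
wrist_force: [0.3, -0.6, -2.3]
grip_width: 0.199
```

```bash
python3 rec.py; python3 - <<'E'
from e import *
p,q=st()
print(delta([507,-52.4,124],toolR(1.8,0),p,q))
for n in("scene","top"):
    c,d=r.grab_frame(n); cv2.imwrite(f"{n}1.png",c); np.save(f"{n}1.npy",d)
a=cv2.imread("top1.png")[100:300,180:420]; b=cv2.imread("scene1.png")[100:300,140:380]
cv2.imwrite("pics/c1.png",np.vstack([cv2.resize(a,None,fx=1.5,fy=1.5),cv2.resize(b,None,fx=1.5,fy=1.5)]))
E
```

```text
t 4.15 p [507.5  -48.67 125.41] j [-0.2   0.53  0.28  2.19 -0.32  0.46 -1.2 ] F [ 0.29 -0.57 -2.31] T [ 0.01  0.05 -0.  ] g 0.199
[-0.5  -3.73 -1.41  0.03 -0.04 -0.35]
```

View pics/c1.png

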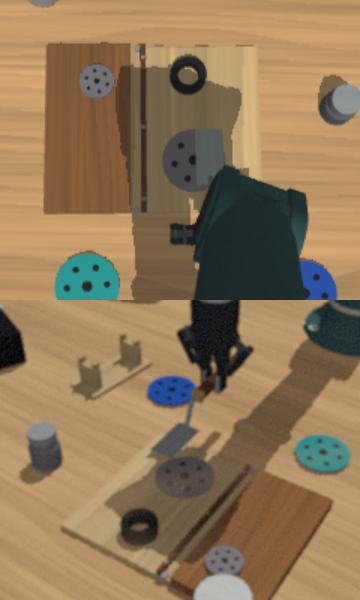

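```bash
cat > arc.py <<'E'
import numpy as np
def arc(ths,by=-96,bz=42,yaw=1.8):
    u=np.array([np.cos(np.radians(yaw)),np.sin(np.radians(yaw))]);v=np.array([-u[1],u[0]])
    o=[]
    for t in ths:
        a=np.radians(t); y=by*np.cos(a)+bz*np.sin(a)-by; z=-by*np.sin(a)+bz*np.cos(a)-bz
        o.append([0]+[float(round(x,1)) for x in (v[0]*y,v[1]*y,z,-t*u[0],-t*u[1],0)])
    return o
E
python3 -c "
from arc import *
for r in arc([2,8,16,24.5,33,41.5,50,58.5,67,75]): print(r,',')
for r in arc([83.5,90]): print(r,',')
"
```

```text
[0, -0.0, 1.5, 3.3, -2.0, -0.1, 0.0] ,
[0, -0.2, 6.8, 13.0, -8.0, -0.3, 0.0] ,
[0, -0.5, 15.3, 24.8, -16.0, -0.5, 0.0] ,
[0, -0.8, 26.0, 36.0, -24.5, -0.8, 0.0] ,
[0, -1.2, 38.3, 45.5, -33.0, -1.0, 0.0] ,
[0, -1.6, 51.9, 53.1, -41.5, -1.3, 0.0] ,
[0, -2.1, 66.4, 58.5, -50.0, -1.6, 0.0] ,
[0, -2.6, 81.6, 61.8, -58.5, -1.8, 0.0] ,
[0, -3.1, 97.1, 62.8, -67.0, -2.1, 0.0] ,
[0, -3.5, 111.7, 61.6, -75.0, -2.4, 0.0] ,
[0, -4.0, 126.8, 58.1, -83.5, -2.6, 0.0] ,
[0, -4.3, 137.9, 54.0, -90.0, -2.8, 0.0] ,
```

>>> arm_command(
  steps=[
    [0, 0, 1.5, 3.3, -2, -0.1, 0],
    [0, -0.2, 6.8, 13, -8, -0.3, 0],
    [0, -0.5, 15.3, 24.8, -16, -0.5, 0],
    [0, -0.8, 26, 36, -24.5, -0.8, 0],
    [0, -1.2, 38.3, 45.5, -33, -1, 0],
    [0, -1.6, 51.9, 53.1, -41.5, -1.3, 0],
    [0, -2.1, 66.4, 58.5, -50, -1.6, 0],
    [0, -2.6, 81.6, 61.8, -58.5, -1.8, 0],
    [0, -3.1, 97.1, 62.8, -67, -2.1, 0],
    [0, -3.5, 111.7, 61.6, -75, -2.4, 0],
  ],
)

```text
t: 5.25
ee_pos: [0.5052, 0.0608, 0.1868]
tool_rot: [0.798, 0.013, 0.011, 0.603]
wrist_force: [-0.5, 0.5, -1.1]
grip_width: 0.194
```

```bash
python3 rec.py; python3 - <<'E'
from e import *
p,q=st()
print(delta([503.5,-52.4+111.7,124+61.6],toolR(1.8,0,-75),p,q))
for n in("scene",):
    c,d=r.grab_frame(n); cv2.imwrite("pics/d1.png",c); np.save(f"{n}2.npy",d)
E
```

```text
t 5.25 p [505.24  60.76 186.82] j [-1.34  1.25  1.1   2.03  0.18  0.9  -2.06] F [-0.54  0.45 -1.07] T [ 1.39  0.08 -0.02] g 0.194
[-1.74 -1.46 -1.22 -0.83  0.11 -0.17]
```

View pics/d1.png

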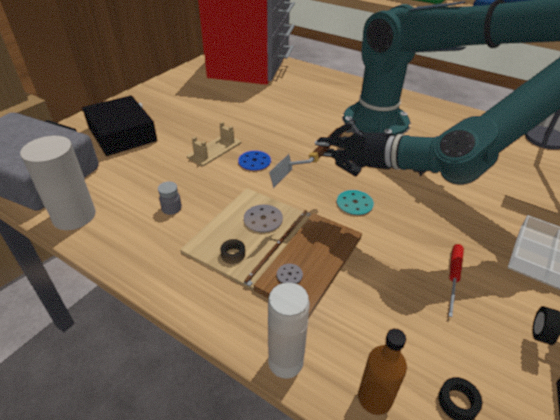

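```bash
cat > fit2.py <<'E'
from kin import *
import pickle
D=pickle.load(open("D.pkl","rb"))
def fk2(j,P,full=False):
    h,L1,L2,L3,a0,a1,a2,a3,b0,b1,b2,b3,c1,c7=P
    p=np.zeros(3);Q=R.identity();pts=[]
    def tr(v):
        nonlocal p; p=p+Q.apply(v); pts.append(p)
    Q=R.from_euler('z',-j[0]+c1); tr([a0,b0,h])
    Q=Q*R.from_euler('y',j[1]); Q=Q*R.from_euler('z',-j[2]); tr([a1,b1,L1])
    Q=Q*R.from_euler('y',j[3]); Q=Q*R.from_euler('z',-j[4]); tr([a2,b2,L2])
    Q=Q*R.from_euler('y',j[5]); tr([a3,b3,L3]); Q=Q*R.from_euler('z',-j[6]+c7)
    return (p,Q,pts) if full else (p,Q)
def fit(w=1):
    def f(x):
        o=[]
        for j,p,q in D:
            pp,Q=fk2(j,x); o+=list((pp-p)*1000)+list((R.from_quat(q)*Q.inv()).as_rotvec()*500)
        return np.array(o+list(w*x[4:12])+[w*(x[0]-.35)])
    return least_squares(f,[.35,.5,.5,.25]+[0]*8+[0,1.57])
if __name__=="__main__":
    np.set_printoptions(precision=4,suppress=True,linewidth=150)
    z=fit(); print(z.cost,z.x); print(np.abs(z.fun[:6*len(D)]).max())
    np.save("kin.npy",z.x)
    for j,p,q in D: print(np.array(fk2(j,z.x,True)[2]))
E
python3 fit2.py
```

```text
0.002040666836445122 [ 0.2946  0.6238  0.4645  0.2919  0.     -0.     -0.     -0.     -0.021  -0.0239 -0.0002 -0.0002 -0.      1.5708]
0.00011493021545572191
[[-0.0196 -0.0076  0.2946]
 [ 0.0842 -0.3398  0.8128]
 [ 0.199  -0.697   0.539 ]
 [ 0.1986 -0.6964  0.2471]]
[[-0.0145 -0.0152  0.2946]
 [ 0.1783 -0.2322  0.8472]
 [ 0.3687 -0.3184  0.4324]
 [ 0.468  -0.3288  0.1581]]
[[-0.008  -0.0194  0.2946]
 [ 0.3472 -0.1911  0.7784]
 [ 0.4661 -0.3301  0.3514]
 [ 0.4658 -0.3307  0.0595]]
[[-0.0078 -0.0195  0.2946]
 [ 0.3407 -0.1839  0.7856]
 [ 0.4669 -0.3294  0.363 ]
 [ 0.4662 -0.33    0.0711]]
[[ 0.0041 -0.0206  0.2946]
 [ 0.3149  0.0181  0.8346]
 [ 0.5078 -0.0484  0.4173]
 [ 0.5075 -0.0487  0.1254]]
[[ 0.0204 -0.0049  0.2946]
 [ 0.167   0.5627  0.5092]
 [ 0.4953  0.3415  0.2663]
 [ 0.5052  0.0608  0.1868]]
```

```bash
cat > sim.py <<'E'
from fit2 import *
from k import toolR
from arc import arc
K=np.load("kin.npy")
lo=np.array([-2.69,-.47,-1.27,.19,-1.53,.08,-3.09]);hi=np.array([2.69,2.24,1.36,2.51,4.68,2.07,3.09])
def ik(j0,p,Q,w=.02):
    def f(j):
        a,b=fk2(j,K); return np.r_[(a-p)*20,(Q*b.inv()).as_rotvec()*10,w*(j-j0)]
    z=least_squares(f,np.clip(j0,lo+1e-3,hi-1e-3),bounds=(lo,hi)); return z.x,np.linalg.norm(z.fun[:3])/20*1000,np.degrees(np.linalg.norm(z.fun[3:6])/10)
if __name__=="__main__":
    np.set_printoptions(precision=2,suppress=True,linewidth=150)
    j=np.array(D[4][0])
    b=np.array([507,-52.4,54.3])
    print(ik(j,b/1000,toolR(1.8,0)))
    j=ik(j,b/1000,toolR(1.8,0))[0]
    ths=[0,8,16,24,32,40,48,56,64,72,80,88,92,96]
    for t,rw in zip(ths,arc(ths)):
        x,e,a=ik(j,(b+rw[1:4])/1000,toolR(1.8,0,-t)); print(t,x,"max dj",abs(x-j).max().round(2),"err",e.round(2),a.round(2),"wrist z",fk2(x,K,True)[2][2].round(3)); j=x
E
python3 sim.py
```

```text
(array([-0.11,  0.66,  0.17,  2.21, -0.37,  0.3 , -1.16]), np.float64(0.0009546514308243835), np.float64(0.00010599118861143075))
0 [-0.11  0.66  0.17  2.21 -0.37  0.3  -1.16] max dj 0.0 err 0.0 0.0 wrist z [ 0.51 -0.05  0.35]
8 [-0.35  0.67  0.38  2.23 -0.31  0.3  -1.29] max dj 0.24 err 0.0 0.0 wrist z [ 0.51 -0.01  0.36]
16 [-0.58  0.71  0.58  2.23 -0.27  0.32 -1.4 ] max dj 0.23 err 0.0 0.0 wrist z [0.5  0.04 0.36]
24 [-0.78  0.78  0.74  2.22 -0.23  0.36 -1.51] max dj 0.2 err 0.0 0.0 wrist z [0.5  0.09 0.36]
32 [-0.94  0.87  0.87  2.21 -0.2   0.42 -1.59] max dj 0.16 err 0.0 0.0 wrist z [0.5  0.14 0.35]
40 [-1.06  0.98  0.96  2.19 -0.18  0.48 -1.67] max dj 0.12 err 0.0 0.0 wrist z [0.5  0.18 0.33]
48 [-1.16  1.09  1.03  2.16 -0.15  0.56 -1.74] max dj 0.11 err 0.0 0.0 wrist z [0.5  0.23 0.31]
56 [-1.24  1.2   1.08  2.12 -0.12  0.64 -1.8 ] max dj 0.11 err 0.0 0.0 wrist z [0.5  0.27 0.28]
64 [-1.3   1.31  1.11  2.08 -0.1   0.72 -1.86] max dj 0.11 err 0.0 0.0 wrist z [0.5  0.3  0.24]
72 [-1.34  1.42  1.14  2.04 -0.07  0.81 -1.91] max dj 0.11 err 0.0 0.0 wrist z [0.49 0.33 0.21]
80 [-1.38  1.52  1.15  1.99 -0.03  0.9  -1.95] max dj 0.1 err 0.0 0.0 wrist z [0.49 0.36 0.17]
88 [-1.41  1.62  1.16  1.94 -0.    0.99 -1.99] max dj 0.1 err 0.0 0.0 wrist z [0.49 0.37 0.12]
92 [-1.42  1.67  1.16  1.92  0.02  1.04 -2.  ] max dj 0.05 err 0.0 0.0 wrist z [0.49 0.38 0.1 ]
96 [-1.43  1.72  1.16  1.89  0.03  1.08 -2.01] max dj 0.05 err 0.0 0.0 wrist z [0.49 0.39 0.07]
```

```bash
python3 -c "
from arc import *
import numpy as np
th=[73,67,59,51,43,34.5,26,17.5,9,2]; A=np.array(arc(th+[0])); e=np.array(arc([75]))[0]
fr=[0,.05,.1,.2,.3,.4,.5,.6,.75,.9]
for a,f in zip(A,fr+[1]): d=a-e; d[1:4]+=np.array([1.5,-47.5,-30])*f; print(np.round(d,1).tolist(),',')
"
```

```text
[0.0, 0.1, -3.7, 0.5, 2.0, 0.1, 0.0] ,
[0.0, 0.5, -17.0, -0.3, 8.0, 0.3, 0.0] ,
[0.0, 1.0, -34.0, -2.7, 16.0, 0.5, 0.0] ,
[0.0, 1.7, -53.0, -8.6, 24.0, 0.8, 0.0] ,
[0.0, 2.2, -71.6, -16.4, 32.0, 1.0, 0.0] ,
[0.0, 2.8, -90.0, -26.6, 40.5, 1.3, 0.0] ,
[0.0, 3.4, -107.4, -38.8, 49.0, 1.6, 0.0] ,
[0.0, 3.9, -123.1, -52.7, 57.5, 1.9, 0.0] ,
[0.0, 4.4, -139.6, -69.6, 66.0, 2.1, 0.0] ,
[0.0, 4.8, -153.0, -85.3, 73.0, 2.3, 0.0] ,
[0.0, 5.0, -159.2, -91.6, 75.0, 2.4, 0.0] ,
```

>>> arm_command(
  steps=[
    [0, 0.1, -3.7, 0.5, 2, 0.1, 0],
    [0, 0.5, -17, -0.3, 8, 0.3, 0],
    [0, 1, -34, -2.7, 16, 0.5, 0],
    [0, 1.7, -53, -8.6, 24, 0.8, 0],
    [0, 2.2, -71.6, -16.4, 32, 1, 0],
    [0, 2.8, -90, -26.6, 40.5, 1.3, 0],
    [0, 3.4, -107.4, -38.8, 49, 1.6, 0],
    [0, 3.9, -123.1, -52.7, 57.5, 1.9, 0],
    [0, 4.6, -146, -74, 67, 2.1, 0],
    [0, 5, -159.2, -91.6, 75, 2.4, 0],
  ],
)

```text
t: 6.3
ee_pos: [0.5066, -0.0981, 0.1081]
tool_rot: [0.998, 0.012, -0.0, 0.06]
wrist_force: [-0.5, -0.8, -3.4]
grip_width: 0.194
```

>>> arm_command(
  steps=[
    [0, 0, 0, 0, 0, 0, 0],
    [0, 0, 0, 0, 0, 0, 0],
    [0, 0, 0, 0, 0, 0, 0],
    [0, 0, 0, -4, 0, 0, 0],
    [0, 0, 0, -10, 0, 0, 0],
    [0, 0, 0, -18, 0, 0, 0],
    [0, 0, 0, -24, 0, 0, 0],
    [0, 0, 0, -28, 0, 0, 0],
    [0, 0, 0, -30, 0, 0, 0],
    [0, 0, 0, -30, 0, 0, 0],
  ],
)

```text
t: 7.3
ee_pos: [0.5075, -0.0922, 0.072]
tool_rot: [0.998, 0.017, -0.006, 0.062]
wrist_force: [1.1, 0.1, -1.4]
grip_width: 0.19
```

```bash
python3 rec.py; cat > bl.py <<'E'
from m import *
from e import *
import sys
def look(tag):
    for n in("scene","top"):
        c,d=r.grab_frame(n); cv2.imwrite(f"{n}_{tag}.png",c); np.save(f"{n}_{tag}.npy",d)
    a=cv2.imread(f"top_{tag}.png")[150:290,240:400]; b=cv2.imread(f"scene_{tag}.png")[130:270,160:320]
    cv2.imwrite(f"pics/{tag}.png",np.hstack([cv2.resize(a,None,fx=2.5,fy=2.5),cv2.resize(b,None,fx=2.5,fy=2.5)]))
E
python3 - <<'E'
from bl import *
p,q=st(); print(delta([508.5,-99.9,64],toolR(1.8,0),p,q)); look("p1")
E
```

```text
t 7.3 p [507.46 -92.23  72.01] j [-0.2   0.65  0.3   2.21 -0.18  0.32 -1.32] F [ 1.12  0.1  -1.43] T [0.21 0.1  0.01] g 0.19
[ 1.04 -7.67 -8.01  7.07 -0.52 -0.12]
```

View pics/p1.png

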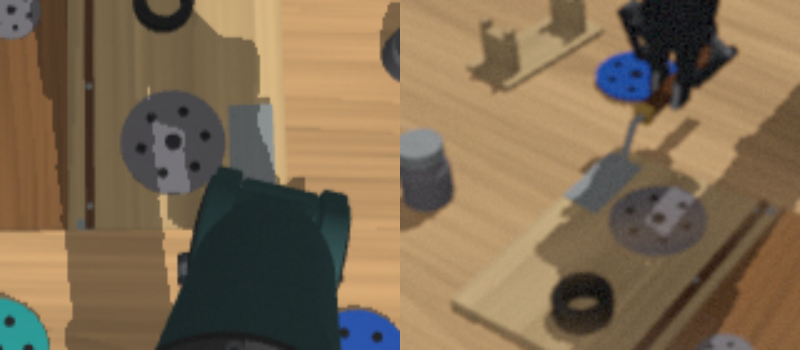

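>>> arm_command(
  steps=[
    [0, 0.2, -1.5, -1, 1.5, -0.1, 0],
    [0, 0.5, -4, -3, 4, -0.3, -0.1],
    [0, 0.8, -6.5, -5, 6, -0.4, -0.1],
    [0, 1, -7.7, -7, 7.1, -0.5, -0.1],
    [0, 1, -7.7, -8, 7.1, -0.5, -0.1],
    [0, 1, -7.7, -8, 7.1, -0.5, -0.1],
    [0, 1, -7.7, -8, 7.1, -0.5, -0.1],
    [0, 1, -7.7, -8, 7.1, -0.5, -0.1],
    [0, 1, -7.7, -8, 7.1, -0.5, -0.1],
    [0, 1, -7.7, -8, 7.1, -0.5, -0.1],
  ],
)

```text
t: 8.4
ee_pos: [0.5088, -0.0995, 0.0646]
tool_rot: [1.0, 0.016, 0.0, -0.0]
wrist_force: [1.0, -0.3, -1.8]
grip_width: 0.196
```

```bash
python3 - <<'E'
from bl import *
p,q=st(); print(delta([508.5,-99.9,64],toolR(1.8,0),p,q)); look("p2")
P=cloud("top",np.load("top_p2.npy"));im=cv2.imread("top_p2.png"); hsv=cv2.cvtColor(im,cv2.COLOR_BGR2HSV)
roi=np.zeros(im.shape[:2],bool);roi[180:240,325:365]=1
m=big(roi&(hsv[...,1]<75)&(P[...,2]>.013)&(P[...,2]<.035)); w,Rr=rect("top",m,.022); print(m.sum(),Rr)
q2=P[m]; A=np.c_[q2[:,:2]-q2[:,:2].mean(0),np.ones(len(q2))]; print("plane",np.linalg.lstsq(A,q2[:,2],rcond=None)[0], "meanz",np.median(q2[:,2]))
S=cloud("scene",np.load("scene_p2.npy")); im=cv2.imread("scene_p2.png"); hsv=cv2.cvtColor(im,cv2.COLOR_BGR2HSV)
m=(hsv[...,1]<75)&(abs(S[...,0]-.625)<.04)&(S[...,1]<-.078)&(S[...,1]>-.12)&(S[...,2]>.012)&(S[...,2]<.04); m=big(m); q2=S[m]; A=np.c_[q2[:,:2]-q2[:,:2].mean(0),np.ones(len(q2))]; print("scene",m.sum(),np.linalg.lstsq(A,q2[:,2],rcond=None)[0],rect("scene",m,.022)[1])
E
```

```text
t 8.4 p [508.78 -99.48  64.56] j [ 0.02  0.64  0.12  2.19 -0.24  0.32 -1.2 ] F [ 1.01 -0.32 -1.79] T [-0.03  0.04  0.03] g 0.196
[-0.28 -0.42 -0.56 -0.03  0.03 -0.07]
609 ((622.8351440429688, -95.33384704589844), (80.35716247558594, 40.45423889160156), 1.9448423385620117)
plane [-0.01  0.02  0.02] meanz 0.022289779740663374
scene 342 [-0.04 -0.    0.02] ((617.7520141601562, -96.19309997558594), (96.81165313720703, 41.02778244018555), 2.770829200744629)
```

View pics/p2.png

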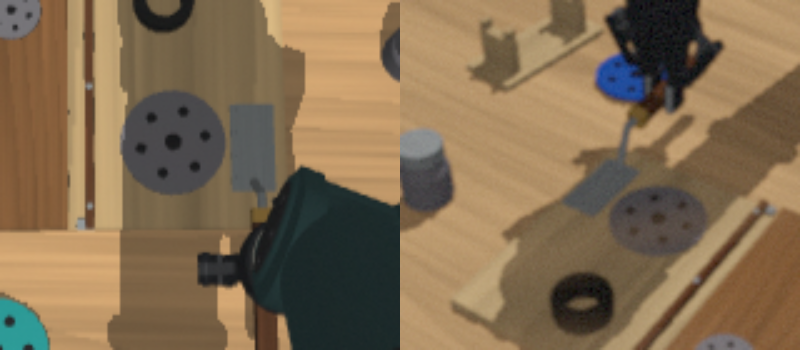

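>>> arm_command(
  steps=[
    [0, 0, 0, -1.5, 0, 0, 0],
    [0, 0, 0, -4, 0, 0, 0],
    [0, 0, 0, -6.5, 0, 0, 0],
    [0, 0, 0, -8.2, 0, 0, 0],
    [0, 0, 0, -9, 0, 0, 0],
    [0, 0, 0, -9.3, 0, 0, 0],
    [0, 0, 0, -9.5, 0, 0, 0],
    [0, 0, 0, -9.5, 0, 0, 0],
    [0, 0, 0, -9.5, 0, 0, 0],
    [0, 0, 0, -9.5, 0, 0, 0],
  ],
)

```text
t: 9.5
ee_pos: [0.5088, -0.0999, 0.0551]
tool_rot: [1.0, 0.016, 0.0, -0.0]
wrist_force: [-0.2, 0.2, -1.4]
grip_width: 0.192
```

```bash
python3 -c "
from e import *
p,q=st();print(delta([508.5,-99.9,54.5],toolR(1.8,0),p,q))"
```

```text
t 9.5 p [508.76 -99.88  55.11] j [ 0.02  0.66  0.11  2.19 -0.24  0.3  -1.2 ] F [-0.25  0.25 -1.44] T [-0.02  0.07  0.01] g 0.192
[-0.26 -0.02 -0.61 -0.04  0.04 -0.02]
```

>>> arm_command(
  steps=[
    [0, 0, 0, -0.2, 0, 0, 0],
    [0, 0, 0, -0.4, 0, 0, 0],
    [0, 0, 0, -0.6, 0, 0, 0],
    [0, 0, 0, -0.8, 0, 0, 0],
    [0, 0, 0, -1, 0, 0, 0],
    [0, 0, 0, -1, 0, 0, 0],
    [0, 0, 0, -1, 0, 0, 0],
    [0, 0, 0, -1, 0, 0, 0],
    [0, 0, 0, -1, 0, 0, 0],
    [0, 0, 0, -1, 0, 0, 0],
  ],
)

```text
t: 10.5
ee_pos: [0.5083, -0.0999, 0.0541]
tool_rot: [1.0, 0.016, -0.0, -0.0]
wrist_force: [-2.4, 0.8, 4.9]
grip_width: 0.197
```

```bash
python3 -c "
from e import *
p,q=st();print(delta([508.5,-99.9,54.5],toolR(1.8,0),p,q))"
```

```text
t 10.5 p [508.33 -99.87  54.08] j [ 0.02  0.66  0.11  2.19 -0.24  0.3  -1.2 ] F [-2.42  0.82  4.94] T [-0.02  0.35  0.03] g 0.197
[ 0.17 -0.03  0.42 -0.05 -0.   -0.02]
```

>>> arm_command(
  steps=[
    [0, 0, 0, 0.6, 0, 0, 0],
    [0, 0, 0.5, 0.9, 0, 0, 0],
    [0, -0.1, 3, 0.9, 0, 0, 0],
    [0, -0.2, 6.5, 0.9, 0, 0, 0],
    [0, -0.3, 10, 0.9, 0, 0, 0],
    [0, -0.4, 13.5, 0.9, 0, 0, 0],
    [0, -0.5, 16.5, 0.9, 0, 0, 0],
    [0, -0.6, 18.5, 0.9, 0, 0, 0],
    [0, -0.6, 19.5, 0.9, 0, 0, 0],
    [0, -0.6, 20, 0.9, 0, 0, 0],
  ],
)

```text
t: 11.5
ee_pos: [0.5081, -0.0797, 0.0549]
tool_rot: [1.0, 0.016, 0.0, -0.0]
wrist_force: [0.4, -0.0, -1.1]
grip_width: 0.196
```

```bash
python3 - <<'E'
from bl import *
p,q=st(); print(delta([508.5,-79.9,55],toolR(1.8,0),p,q)); look("p3")
P=cloud("top",np.load("top_p3.npy"));im=cv2.imread("top_p3.png"); hsv=cv2.cvtColor(im,cv2.COLOR_BGR2HSV)
E
```

```text
t 11.5 p [508.07 -79.72  54.93] j [-0.02  0.66  0.12  2.2  -0.25  0.3  -1.22] F [ 0.38 -0.01 -1.08] T [-0.11 -0.05 -0.  ] g 0.196
[ 0.43 -0.18  0.07 -0.04  0.03 -0.03]
```

View pics/p3.png

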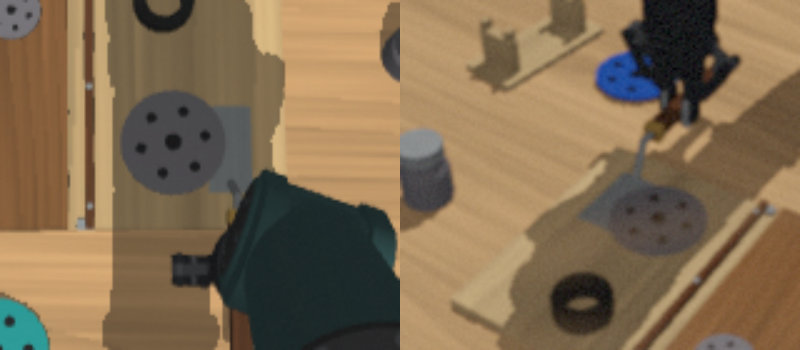

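>>> arm_command(
  steps=[
    [0, 0, 1, 0, 0, 0, 0],
    [0, -0.1, 3, 0, 0, 0, 0],
    [0, -0.2, 5, 0, 0, 0, 0],
    [0, -0.2, 7.5, 0, 0, 0, 0],
    [0, -0.3, 10.5, 0, 0, 0, 0],
    [0, -0.4, 13.5, 0, 0, 0, 0],
    [0, -0.5, 16.5, 0, 0, 0, 0],
    [0, -0.6, 19, 0, 0, 0, 0],
    [0, -0.6, 20.5, 0, 0, 0, 0],
    [0, -0.7, 21.5, 0, 0, 0, 0],
  ],
)

```text
t: 12.6
ee_pos: [0.5074, -0.0582, 0.0549]
tool_rot: [1.0, 0.016, 0.0, -0.0]
wrist_force: [0.6, -0.7, -1.6]
grip_width: 0.196
```

```bash
cat > dsc.py <<'E'
from bl import *
def disc(tag):
    im=cv2.imread(f"top_{tag}.png"); hsv=cv2.cvtColor(im,cv2.COLOR_BGR2HSV)
    roi=np.zeros(im.shape[:2],bool);roi[175:240,275:340]=1
    g=big(roi&(hsv[...,1]<60)&(hsv[...,2]<110)); cs,_=cv2.findContours(g.astype(np.uint8),0,cv2.CHAIN_APPROX_NONE); c=max(cs,key=cv2.contourArea)[:,0]
    w=onplane("top",c,.018)[:,:2]*1000
    # left half points (strip side) and far side circle fit with fixed radius 48
    w=w[w[:,1]>w[:,1].max()-55]
    z=least_squares(lambda x:np.hypot(w[:,0]-x[0],w[:,1]-x[1])-47.5,[626,-10],loss='soft_l1'); print("disc fit",z.x,z.cost/len(w),"ymax",w[:,1].max())
from scipy.optimize import least_squares
E
python3 - <<'E'
from dsc import *
p,q=st(); print(delta([508.5,-58.4,55],toolR(1.8,0),p,q)); look("p4"); disc("p3"); disc("p4")
E
```

```text
t 12.6 p [507.41 -58.17  54.94] j [-0.06  0.65  0.12  2.21 -0.26  0.29 -1.25] F [ 0.62 -0.7  -1.64] T [-0.28  0.02 -0.11] g 0.196
[ 1.09 -0.23  0.06 -0.04  0.03 -0.03]
disc fit [626.08 -23.59] 0.1549662843933002 ymax 24.19139703526099
disc fit [625.66  -6.81] 0.17292856369733225 ymax 40.23758288464935
```

View pics/p4.png

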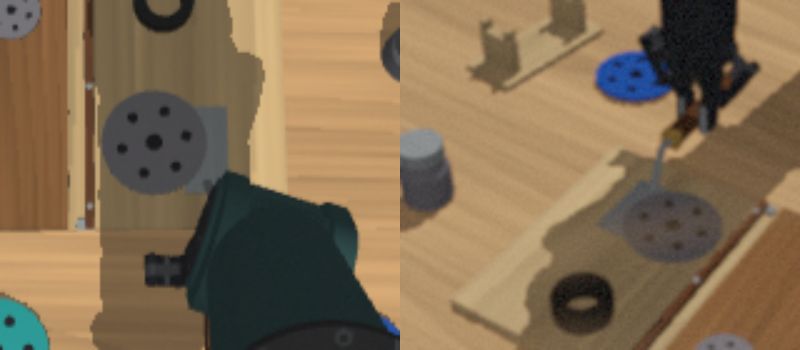

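>>> arm_command(
  steps=[
    [0, 0, 0.8, 0, 0, 0, 0],
    [0, 0, 1.8, 0, 0, 0, 0],
    [0, -0.1, 2.8, 0, 0, 0, 0],
    [0, -0.1, 3.5, 0, 0, 0, 0],
    [0, -0.1, 4, 0, 0, 0, 0],
    [0, -0.1, 4.4, 0, 0, 0, 0],
    [0, -0.1, 4.7, 0, 0, 0, 0],
    [0, -0.2, 5, 0, 0, 0, 0],
    [0, -0.2, 5, 0, 0, 0, 0],
    [0, -0.2, 5, 0, 0, 0, 0],
  ],
)

```text
t: 13.7
ee_pos: [0.5072, -0.0533, 0.0549]
tool_rot: [1.0, 0.016, 0.0, -0.0]
wrist_force: [-1.1, -0.4, -2.0]
grip_width: 0.192
```

```bash
python3 - <<'E'
from bl import *
p,q=st(); print(delta([507.5,-53.4,55],toolR(1.8,0),p,q))
E
```

```text
t 13.7 p [507.2  -53.3   54.93] j [-0.07  0.65  0.12  2.21 -0.26  0.29 -1.26] F [-1.08 -0.37 -2.01] T [-0.2  -0.04 -0.12] g 0.192
[ 0.3  -0.1   0.07 -0.04  0.03 -0.03]
```

Not yet at the strip (friction only). Continue 2 mm.

>>> arm_command(
  steps=[
    [0, 0, 0.3, 0, 0, 0, 0],
    [0, 0, 0.6, 0, 0, 0, 0],
    [0, 0, 0.9, 0, 0, 0, 0],
    [0, 0, 1.2, 0, 0, 0, 0],
    [0, 0, 1.5, 0, 0, 0, 0],
    [0, 0, 1.6, 0, 0, 0, 0],
    [0, 0, 1.7, 0, 0, 0, 0],
    [0, 0, 1.8, 0, 0, 0, 0],
    [0, 0, 1.8, 0, 0, 0, 0],
    [0, 0, 1.8, 0, 0, 0, 0],
  ],
)

```text
t: 14.7
ee_pos: [0.5072, -0.0516, 0.0549]
tool_rot: [1.0, 0.016, 0.0, -0.0]
wrist_force: [-0.3, -1.6, -1.7]
grip_width: 0.195
```

```bash
python3 - <<'E'
from dsc import *
p,q=st(); look("p5"); disc("p5")
E
```

```text
t 14.7 p [507.17 -51.55  54.93] j [-0.08  0.65  0.12  2.21 -0.27  0.29 -1.26] F [-0.29 -1.58 -1.73] T [-0.28 -0.03 -0.08] g 0.195
disc fit [625.36  -0.36] 0.14165106718726894 ymax 47.00901023542615
```

>>> arm_command(
  steps=[
    [0, 0, 0.2, 0, 0, 0, 0],
    [0, 0, 0.4, 0, 0, 0, 0],
    [0, 0, 0.6, 0, 0, 0, 0],
    [0, 0, 0.7, 0, 0, 0, 0],
    [0, 0, 0.7, 0, 0, 0, 0],
    [0, 0, 0.7, 0, 0, 0, 0],
    [0, 0, 0.7, 0, 0, 0, 0],
    [0, 0, 0.7, 0, 0, 0, 0],
    [0, 0, 0.7, 0, 0, 0, 0],
    [0, 0, 0.7, 0, 0, 0, 0],
  ],
)

```text
t: 15.8
ee_pos: [0.5072, -0.0509, 0.0549]
tool_rot: [1.0, 0.016, 0.0, -0.0]
wrist_force: [-0.6, -1.1, -0.7]
grip_width: 0.193
```

```bash
python3 - <<'E'
from dsc import *
for i in range(1): p,q=st()
E
```

```text
t 15.8 p [507.18 -50.95  54.93] j [-0.08  0.65  0.12  2.21 -0.27  0.29 -1.26] F [-0.64 -1.12 -0.74] T [-0.35  0.03 -0.17] g 0.193
```

>>> arm_command(
  steps=[
    [0, 0, 0.2, 0, 0, 0, 0],
    [0, 0, 0.4, 0, 0, 0, 0],
    [0, 0, 0.6, 0, 0, 0, 0],
    [0, 0, 0.8, 0, 0, 0, 0],
    [0, 0, 1, 0, 0, 0, 0],
    [0, 0, 1, 0, 0, 0, 0],
    [0, 0, 1, 0, 0, 0, 0],
    [0, 0, 1, 0, 0, 0, 0],
    [0, 0, 1, 0, 0, 0, 0],
    [0, 0, 1, 0, 0, 0, 0],
  ],
)

```text
t: 16.8
ee_pos: [0.5071, -0.0501, 0.0549]
tool_rot: [1.0, 0.016, 0.0, -0.0]
wrist_force: [0.1, -3.7, -2.0]
grip_width: 0.193
```

```bash
python3 - <<'E'
from dsc import *
for i in range(1): p,q=st()
E
```

```text
t 16.8 p [507.15 -50.07  54.93] j [-0.08  0.65  0.12  2.21 -0.27  0.29 -1.27] F [ 0.07 -3.66 -2.  ] T [-0.81  0.04 -0.38] g 0.193
```

>>> arm_command(
  steps=[
    [0, 0, 0.1, 0, 0, 0, 0],
    [0, 0, 0.2, 0, 0, 0, 0],
    [0, 0, 0.2, 0, 0, 0, 0],
    [0, 0, 0.2, 0, 0, 0, 0],
    [0, 0, 0.2, 0, 0, 0, 0],
    [0, 0, 0.2, 0, 0, 0, 0],
    [0, 0, 0.2, 0, 0, 0, 0],
    [0, 0, 0.2, 0, 0, 0, 0],
    [0, 0, 0.2, 0, 0, 0, 0],
    [0, 0, 0.2, 0, 0, 0, 0],
  ],
)

```text
t: 17.8
ee_pos: [0.5071, -0.0498, 0.0549]
tool_rot: [1.0, 0.016, 0.0, -0.0]
wrist_force: [-1.0, -3.1, -1.4]
grip_width: 0.196
```

```bash
python3 - <<'E'
from dsc import *
for i in range(1): p,q=st()
look("p6"); disc("p6")
E
```

```text
t 17.8 p [507.13 -49.77  54.92] j [-0.08  0.65  0.12  2.21 -0.27  0.29 -1.27] F [-0.98 -3.12 -1.43] T [-1.01  0.07 -0.48] g 0.196
disc fit [625.53   0.21] 0.19080176544421612 ymax 49.04471245458224
```

View pics/p6.png

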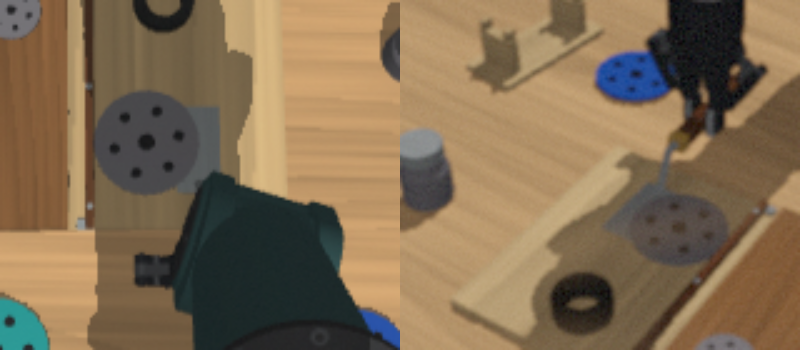

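```bash
python3 -c "
from arc import *
for r in arc([1.5,5,10,15.5,21,27,34,41.5,49,56.5],-96,42.3): print(r,',')
"
```

```text
[0, -0.0, 1.1, 2.5, -1.5, -0.0, 0.0] ,
[0, -0.1, 4.0, 8.2, -5.0, -0.2, 0.0] ,
[0, -0.3, 8.8, 16.0, -10.0, -0.3, 0.0] ,
[0, -0.5, 14.8, 24.1, -15.5, -0.5, 0.0] ,
[0, -0.7, 21.5, 31.6, -21.0, -0.7, 0.0] ,
[0, -0.9, 29.7, 39.0, -27.0, -0.8, 0.0] ,
[0, -1.3, 40.0, 46.5, -34.0, -1.1, 0.0] ,
[0, -1.6, 52.1, 53.0, -41.5, -1.3, 0.0] ,
[0, -2.0, 64.9, 57.9, -49.0, -1.5, 0.0] ,
[0, -2.5, 78.2, 61.1, -56.5, -1.8, 0.0] ,
```

>>> arm_command(
  steps=[
    [0, 0, 0.5, 2.5, -1.5, 0, 0],
    [0, -0.1, 2.5, 8.2, -5, -0.2, 0],
    [0, -0.3, 6.8, 16, -10, -0.3, 0],
    [0, -0.5, 12.8, 24.1, -15.5, -0.5, 0],
    [0, -0.7, 19.5, 31.6, -21, -0.7, 0],
    [0, -0.9, 27.7, 39, -27, -0.8, 0],
    [0, -1.3, 38, 46.5, -34, -1.1, 0],
    [0, -1.6, 50.1, 53, -41.5, -1.3, 0],
    [0, -2, 62.9, 57.9, -49, -1.5, 0],
    [0, -2.5, 76.2, 61.1, -56.5, -1.8, 0],
  ],
)

```text
t: 18.9
ee_pos: [0.5044, 0.0291, 0.1159]
tool_rot: [0.88, 0.016, 0.008, 0.475]
wrist_force: [0.8, -2.5, -0.8]
grip_width: 0.191
```

```bash
python3 - <<'E'
from e import *
from arc import *
p,q=st()
b=np.array([507.13,-49.77,54.92])
for t in (56.5,64,71.5,78,83,84): print(t,np.round(delta(b+np.array(arc([t],-96,42.3)[0][1:4])+[0,-2,0],toolR(1.8,0,-t),p,q),1).tolist())
E
```

```text
t 18.9 p [504.4   29.12 115.87] j [-1.23  1.17  1.03  2.11 -0.03  0.65 -1.91] F [ 0.79 -2.54 -0.79] T [ 0.67 -0.14 -0.18] g 0.191
56.5 [0.2, -2.7, 0.1, 0.2, -0.0, -0.2]
64 [-0.2, 11.0, 1.5, -7.3, -0.3, -0.2]
71.5 [-0.6, 24.7, 1.2, -14.8, -0.5, -0.2]
78 [-1.0, 36.5, -0.6, -21.3, -0.8, -0.2]
83 [-1.3, 45.3, -2.9, -26.2, -0.9, -0.2]
84 [-1.3, 47.1, -3.4, -27.2, -1.0, -0.2]
```

>>> arm_command(
  steps=[
    [0, -0.4, 13.7, 1.4, -7.5, -0.2, 0],
    [0, -0.8, 27.4, 1.1, -15, -0.4, 0],
    [0, -1.2, 40, -0.7, -21.5, -0.6, 0],
    [0, -1.5, 50, -2.5, -26, -0.8, 0],
    [0, -1.7, 59, -3, -27.5, -0.9, 0],
    [0, -2, 68, -3, -27.5, -0.9, 0],
    [0, -2.2, 76, -3, -27.5, -0.9, 0],
    [0, -2.4, 82, -3, -27.5, -0.9, 0],
    [0, -2.5, 84, -3, -27.5, -0.9, 0],
    [0, -2.5, 84, -3, -27.5, -0.9, 0],
  ],
)

```text
t: 19.9
ee_pos: [0.5022, 0.1109, 0.1129]
tool_rot: [0.744, 0.012, 0.011, 0.668]
wrist_force: [-0.1, -0.9, -3.1]
grip_width: 0.195
```

```bash
python3 - <<'E'
from bl import *
p,q=st(); look("f1")
E
```

```text
t 19.9 p [502.25 110.92 112.89] j [-1.41  1.51  1.1   1.92  0.05  1.03 -2.05] F [-0.13 -0.89 -3.11] T [1.45 0.13 0.02] g 0.195
```

View pics/f1.png

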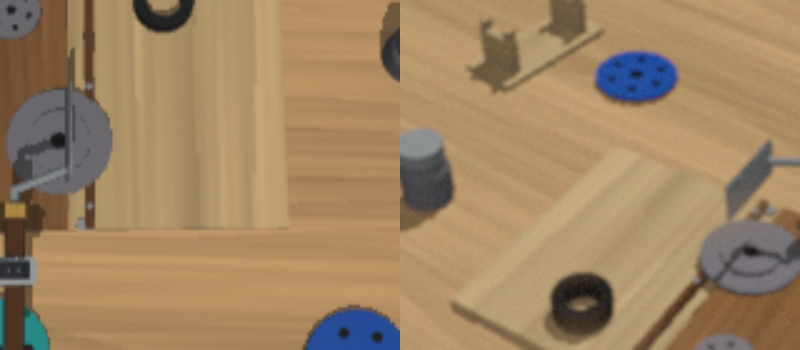

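>>> arm_command(
  steps=[
    [0, 0, 0, 12, 0, 0, 0],
    [0, 0, -2, 35, 2, 0, 0],
    [0, 0, -8, 55, 6, 0.2, 0],
    [0, 0, -20, 70, 13, 0.4, 0],
    [0, 0, -38, 78, 20.5, 0.6, 0],
    [0, 0, -60, 80, 28, 0.8, 0],
    [0, 0, -85, 80, 35.5, 1.1, 0],
    [0, 0, -112, 80, 43, 1.3, 0],
    [0, 0, -140, 80, 50, 1.5, 0],
    [0, 0, -165, 80, 56, 1.7, 0],
  ],
)

```text
t: 21.0
ee_pos: [0.5, -0.0578, 0.1946]
tool_rot: [0.971, 0.013, 0.004, 0.24]
wrist_force: [0.4, -0.6, -2.6]
grip_width: 0.195
```

```bash
python3 - <<'E'
from dsc import *
p,q=st(); look("f2")
print(delta([466.4,-329.6,135],toolR(-5.5,0,0),p,q))
im=cv2.imread("top_f2.png"); P=cloud("top",np.load("top_f2.npy"))
m=big((P[...,2]>.024)&(P[...,2]<.034)&(abs(P[...,0]-.626)<.07)&(P[...,1]>.02)&(P[...,1]<.16)); w,Rr=rect("top",m,.028); print("spigot",m.sum(),Rr, P[m].mean(0)*1000,P[m][:,2].std())
E
```

```text
t 21.0 p [499.95 -57.83 194.59] j [-0.9   0.65  0.95  2.2  -0.06  0.54 -1.55] F [ 0.4  -0.6  -2.55] T [ 0.72  0.08 -0.03] g 0.195
[ -33.55 -271.77  -59.59   27.8    -0.84   -6.93]
spigot 1057 ((626.3411865234375, 79.63102722167969), (84.40972900390625, 92.46066284179688), 1.6088835000991821) [624.15  80.77  27.24] 0.0021457854200011848
```

View pics/f2.png

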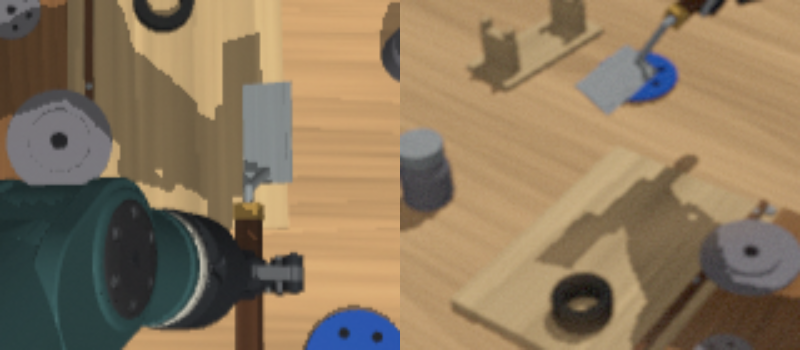

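>>> arm_command(
  steps=[
    [0, -1, -10, -1, 3, 0, -0.7],
    [0, -4, -35, -4, 7.5, -0.2, -1.8],
    [0, -8, -70, -9, 12, -0.3, -3],
    [0, -13, -108, -15, 16.5, -0.5, -4.2],
    [0, -18, -146, -22, 20.5, -0.6, -5.3],
    [0, -23, -184, -30, 24, -0.7, -6.2],
    [0, -27, -218, -38, 26.5, -0.8, -6.7],
    [0, -30, -246, -47, 27.8, -0.8, -6.9],
    [0, -33, -264, -55, 27.8, -0.8, -6.9],
    [0, -33.5, -271.8, -59.6, 27.8, -0.8, -6.9],
  ],
)

```text
t: 22.1
ee_pos: [0.465, -0.3292, 0.1325]
tool_rot: [0.999, -0.049, -0.002, 0.002]
wrist_force: [-1.0, 0.4, -1.5]
grip_width: 0.193
```

>>> arm_command(
  steps=[
    [0, 0, 0, 0, 0, 0, 0],
    [0, 0, 0, 0, 0, 0, 0],
    [0, 0, 0, 0, 0, 0, 0],
    [0, 0, 0, 0, 0, 0, 0],
    [0, 0, 0, 0, 0, 0, 0],
    [0, 0, 0, 0, 0, 0, 0],
    [0, 0, 0, 0, 0, 0, 0],
    [0, 0, 0, 0, 0, 0, 0],
    [0, 0, 0, 0, 0, 0, 0],
    [0, 0, 0, 0, 0, 0, 0],
  ],
)

```text
t: 23.1
ee_pos: [0.4686, -0.3263, 0.1334]
tool_rot: [0.999, -0.046, 0.0, 0.002]
wrist_force: [0.4, -0.3, -2.3]
grip_width: 0.194
```

```bash
python3 - <<'E'
from bl import *
p,q=st()
print(delta([466.2,-330,74],toolR(-5.5,0,0),p,q))
for n in("scene","top"):
    c,d=r.grab_frame(n); cv2.imwrite(f"{n}_r.png",c); np.save(f"{n}_r.npy",d)
a=cv2.imread("top_r.png")[190:340,380:540]; b=cv2.imread("scene_r.png")[80:230,120:280]
cv2.imwrite("pics/r1.png",np.hstack([cv2.resize(a,None,fx=2.5,fy=2.5),cv2.resize(b,None,fx=2.5,fy=2.5)]))
im=cv2.imread("top_r.png"); hsv=cv2.cvtColor(im,cv2.COLOR_BGR2HSV);P=cloud("top",np.load("top_r.npy"))
zb=p[2]/1000-.0443+.002
m=big((hsv[...,1]<80)&(abs(P[...,2]-zb)<.012)&(abs(P[...,0]-.58)<.06)&(abs(P[...,1]+.34)<.05)); w,Rr=rect("top",m,zb); print("blade",m.sum(),zb,Rr)
q2=P[m]; A=np.c_[q2[:,:2]-q2[:,:2].mean(0),np.ones(len(q2))]; print("plane",np.linalg.lstsq(A,q2[:,2],rcond=None)[0])
E
```

```text
t 23.1 p [ 468.64 -326.31  133.42] j [ 0.26  0.59  0.37  2.06 -0.38  0.56 -0.76] F [ 0.38 -0.33 -2.33] T [ 0.02  0.04 -0.01] g 0.194
[ -2.44  -3.69 -59.42   0.19   0.04  -0.19]
blade 691 0.09112133091549027 ((581.9542236328125, -336.1847839355469), (40.39601516723633, 80.06961822509766), 84.9013442993164)
plane [0.   0.01 0.09]
```

View pics/r1.png

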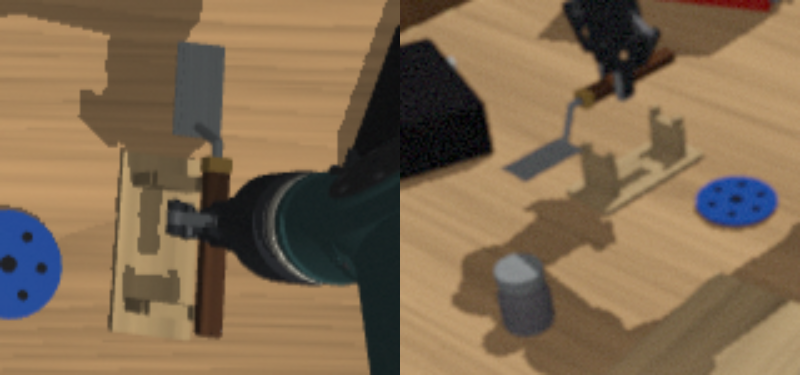

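>>> arm_command(
  steps=[
    [0, -0.5, -1, -2, 0, 0, 0],
    [0, -1.5, -2.5, -10, 0, 0, -0.1],
    [0, -2, -3.5, -22, 0, 0, -0.2],
    [0, -2.2, -4, -34, 0.1, 0, -0.3],
    [0, -2.2, -4, -44, 0.2, 0, -0.3],
    [0, -2.2, -4, -51, 0.2, 0, -0.3],
    [0, -2.2, -4, -56, 0.2, 0, -0.3],
    [0, -2.2, -4, -58, 0.2, 0, -0.3],
    [0, -2.2, -4, -59, 0.2, 0, -0.3],
    [0, -2.2, -4, -59, 0.2, 0, -0.3],
  ],
)

```text
t: 24.2
ee_pos: [0.4666, -0.3304, 0.0746]
tool_rot: [0.999, -0.049, 0.001, 0.0]
wrist_force: [-0.3, -0.2, -2.3]
grip_width: 0.194
```

```bash
python3 - <<'E'
from bl import *
p,q=st()
print(delta([466.2,-330,59.4],toolR(-5.5,0,0),p,q))
for n in("scene","top"):
    c,d=r.grab_frame(n); cv2.imwrite(f"{n}_r.png",c); np.save(f"{n}_r.npy",d)
a=cv2.imread("top_r.png")[190:340,380:540]; b=cv2.imread("scene_r.png")[80:230,120:280]
cv2.imwrite("pics/r2.png",np.hstack([cv2.resize(a,None,fx=2.5,fy=2.5),cv2.resize(b,None,fx=2.5,fy=2.5)]))
E
```

```text
t 24.2 p [ 466.61 -330.4    74.59] j [ 0.33  0.68  0.3   2.07 -0.44  0.45 -0.71] F [-0.33 -0.19 -2.3 ] T [0.01 0.09 0.01] g 0.194
[ -0.41   0.4  -15.19   0.     0.07   0.1 ]
```

View pics/r2.png

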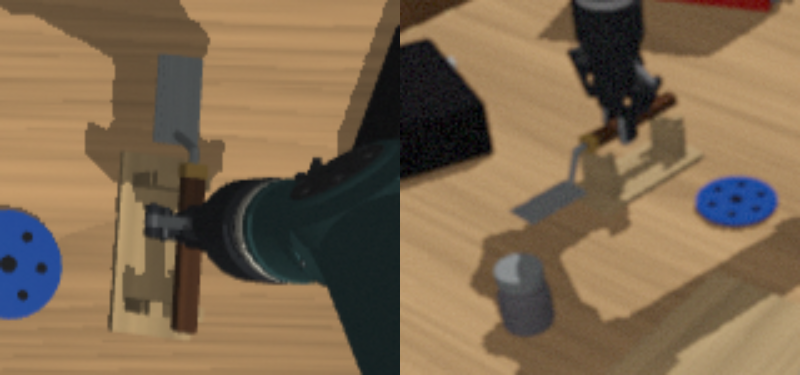

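Aligned with the notches. Lower to the floor.

>>> arm_command(
  steps=[
    [0, 0, 0, -2, 0, 0, 0],
    [0, 0, 0, -5, 0, 0, 0],
    [0, 0, 0, -8, 0, 0, 0],
    [0, -0.2, 0.2, -11, 0, 0, 0],
    [0, -0.3, 0.3, -13, 0, 0, 0],
    [0, -0.4, 0.4, -14, 0, 0, 0],
    [0, -0.4, 0.4, -14.5, 0, 0, 0],
    [0, -0.4, 0.4, -15, 0, 0, 0],
    [0, -0.4, 0.4, -15.2, 0, 0, 0],
    [0, -0.4, 0.4, -15.2, 0, 0, 0],
  ],
)

```text
t: 25.3
ee_pos: [0.4659, -0.3297, 0.0599]
tool_rot: [0.999, -0.049, 0.0, -0.0]
wrist_force: [-1.8, 1.6, 4.6]
grip_width: 0.196
```

```bash
python3 - <<'E'
from bl import *
p,q=st()
E
```

```text
t 25.3 p [ 465.87 -329.75   59.91] j [ 0.34  0.7   0.28  2.08 -0.45  0.42 -0.7 ] F [-1.76  1.58  4.6 ] T [ 0.29  0.36 -0.01] g 0.196
```

>>> arm_command(
  steps=[
    [0, 0, 0, 0.3, 0, 0, 0],
    [0.3, 0, 0, 0.3, 0, 0, 0],
    [0.5, 0, 0, 0.3, 0, 0, 0],
    [0.8, 0, 0, 0.3, 0, 0, 0],
    [0.9, 0, 0, 0.3, 0, 0, 0],
    [0.9, 0, 0, 0.3, 0, 0, 0],
    [0.9, 0, 0, 0.3, 0, 0, 0],
    [0.9, 0, 0, 5, 0, 0, 0],
    [0.9, 0, 0, 15, 0, 0, 0],
    [0.9, 0, 0, 30, 0, 0, 0],
  ],
)

```text
t: 26.3
ee_pos: [0.4657, -0.3297, 0.0898]
tool_rot: [0.999, -0.049, -0.0, -0.0]
wrist_force: [0.3, 0.4, -0.1]
grip_width: 0.895
```

>>> arm_command(
  steps=[
    [0.9, 0, 0, 20, 0, 0, 0],
    [0.9, 0, 0, 45, 0, 0, 0],
    [0.9, 0, -10, 75, 0, 0, 0],
    [0.9, 0, -40, 105, 0, 0, 0],
    [0.9, 0, -80, 130, 0, 0, 0],
    [0.9, 0, -120, 140, 0, 0, 0],
    [0.9, 0, -160, 145, 0, 0, 0],
    [0.9, 0, -190, 145, 0, 0, 0],
    [0.9, 0, -200, 145, 0, 0, 0],
    [0.9, 0, -200, 145, 0, 0, 0],
  ],
)

```text
t: 27.3
ee_pos: [0.4651, -0.5312, 0.2351]
tool_rot: [0.999, -0.05, 0.0, 0.0]
wrist_force: [-0.0, 0.4, -0.2]
grip_width: 0.902
```

```bash
python3 - <<'E'
from bl import *
p,q=st()
for n in("scene","top"):
    c,d=r.grab_frame(n); cv2.imwrite(f"{n}_z.png",c); np.save(f"{n}_z.npy",d); cv2.imwrite(f"pics/{n}_z.png",c)
im=cv2.imread("top_z.png"); hsv=cv2.cvtColor(im,cv2.COLOR_BGR2HSV);P=cloud("top",np.load("top_z.npy"))
roi=np.zeros(im.shape[:2],bool);roi[205:335,425:475]=1
hd=big(roi&(im.max(2)<65)&(P[...,2]>.05)); print("handle",hd.sum(),rect("top",hd,.068)[1],np.median(P[hd][:,2]))
roi=np.zeros(im.shape[:2],bool);roi[205:250,430:465]=1
bl=big(roi&(abs(P[...,2]-.017)<.008)&(hsv[...,1]<80)); print("blade",rect("top",bl,.017)[1])
m=big((hsv[...,1]<70)&(P[...,2]>.018)&(P[...,2]<.036)&(abs(P[...,0]-.626)<.07)&(P[...,1]>.02)&(P[...,1]<.16)); print("disc",m.sum(),rect("top",m,.024)[1])
q2=P[m]; c=q2.mean(0); d=np.hypot(*(q2-c)[:,:2].T)
for lo,hi in((8,26),(32,46)):
    k=(d>lo/1000)&(d<hi/1000); A=np.c_[q2[k][:,:2]-c[:2],np.ones(k.sum())]; print(lo,hi,np.linalg.lstsq(A,q2[k][:,2],rcond=None)[0])
E
```

```text
t 27.3 p [ 465.12 -531.15  235.13] j [ 0.5   0.62  0.44  1.68 -0.32  0.92 -0.6 ] F [-0.01  0.45 -0.24] T [0.05 0.04 0.06] g 0.902
handle 140 ((447.1969299316406, -317.0207214355469), (5.114353179931641, 127.4903564453125), 84.43321228027344) 0.06430883298601608
blade ((579.274169921875, -340.4642333984375), (40.350406646728516, 80.1764144897461), 84.46159362792969)
disc 1395 ((622.4772338867188, 79.564208984375), (93.7490005493164, 92.76151275634766), 1.6089355945587158)
8 26 [0.   0.   0.03]
32 46 [0.   0.   0.02]
```

View pics/top_z.png

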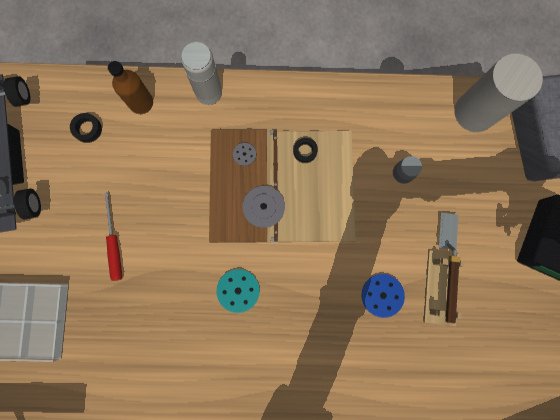

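View pics/scene_z.png

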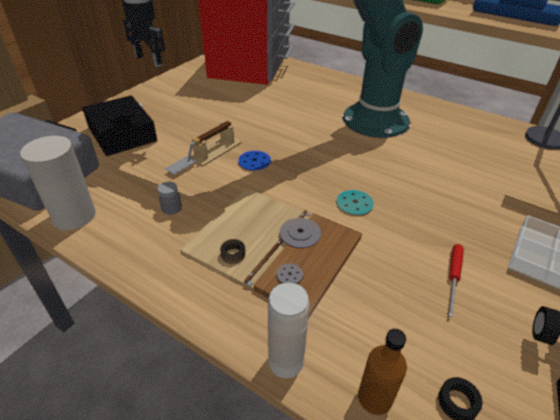

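```bash
python3 -c "
from plant import r
print(r.sign_off())"
```

```text
the job is handed in; nothing more can be done
None
```

I turned the disc over onto the upper deck, spigot side up, put the spatula back in its rest, and handed the job in after about 27 s. Hand-in reports no verdict, so the results below are my own last checks.

**What I did:**
- I slid the blade under the rim and pushed the disc against the strip until I felt about 4 N (estimated from the wrist force and moment). I held that for just under a second.
- I then tipped the disc over with an 84° turn of the wrist and a short push. Before this I tried the turn once clear of the board, with the spatula in the fingers.

**Last checks by camera and wrist readings:**
- **Disc:** it lies flat, its centre about 7 mm beyond the upper deck's edge (−20 to 115 mm allowed). The wrist force read no more than about 5 N at each step, but I only had readings at the end of each call, not throughout the tip.
- **Spatula:** the blade is within 1 mm and 0.1° of where it first lay, and the gripper is clear of everything.
- **Bystanders and look-alikes:** they look unmoved in both views. I compared them by eye only.

**Checks that disagreed or were weak:**
- **Handle:** the last handle measurement came out about 9 mm off, because sunlight left only a strip of it in the colour mask. I relied on the blade and the seating contact instead.
- **Strip:** I could not measure how far it was pushed back. I inferred it stayed put because the push was below its 6 N threshold.

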